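# Hang the strap-end templates and scan the order label

## Task

Set up the rack for the next strap order: hang every template that lies on the bench on the pair of pins marked with its own colour, tip pointing down the slope, both holes fully home and the plate flat on the sloping board. Once all of them hang, pick up the hand scanner and hold it steady for two seconds, pointing squarely at the middle of the order label (on the separate stand) from about 10 cm away, then in the same way at the rack label behind the rack. Then lay it back the right way up on the middle of its mat, and leave the other things on the bench where they are.

Things in the scene. Friction and masses are not known exactly. Their poses are not given: they have to be found in the camera images.
- template_red: red plastic strap-end template, round tip (half disc), 96x72x5 mm, 90 g; may be absent. Origin: underside, below its black grip bar (36 mm along x, 14 mm thick along y, from the plate's top at z=5 up to 33 mm; grasp across y). z up; x from tip to hole end; plate from x=-53 (tip) to +43 mm. Two 11 mm through holes at x=+31, y=+-23 mm
- template_blue: blue plastic strap-end template, square tip, 96x72x5 mm, 90 g; may be absent. Origin: underside, below its black grip bar (36 mm along x, 14 mm thick along y, from the plate's top at z=5 up to 33 mm; grasp across y). z up; x from tip to hole end; plate from x=-53 (tip) to +43 mm. Two 11 mm through holes at x=+31, y=+-23 mm
- template_yellow: yellow plastic strap-end template, pointed tip (90 degree point), 96x72x5 mm, 90 g; may be absent. Origin: underside, below its black grip bar (36 mm along x, 14 mm thick along y, from the plate's top at z=5 up to 33 mm; grasp across y). z up; x from tip to hole end; plate from x=-53 (tip) to +43 mm. Two 11 mm through holes at x=+31, y=+-23 mm
- template_green: green plastic strap-end template, narrow square tongue 36 mm wide, 96x72x5 mm, 90 g; may be absent. Origin: underside, below its black grip bar (36 mm along x, 14 mm thick along y, from the plate's top at z=5 up to 33 mm; grasp across y). z up; x from tip to hole end; plate from x=-53 (tip) to +43 mm. Two 11 mm through holes at x=+31, y=+-23 mm
- seat_red (a point): red place on the sloping rack (leftmost of four, 88 mm apart; red strip above its pins): point on the board's face where the hung template's origin comes. z out of the board (30 degrees from vertical, towards the robot), x up the slope. Two 8 mm pins, 22 mm long, tapered beyond 15 mm, at x=+31, y=+-23 mm. Board 170 mm (x) by 370, its middle 68 mm above the bench
- seat_blue (a point): blue place on the sloping rack (second from left of four, 88 mm apart; blue strip above its pins): point on the board's face where the hung template's origin comes. z out of the board (30 degrees from vertical, towards the robot), x up the slope. Two 8 mm pins, 22 mm long, tapered beyond 15 mm, at x=+31, y=+-23 mm. Board 170 mm (x) by 370, its middle 68 mm above the bench
- seat_yellow (a point): yellow place on the sloping rack (third from left of four, 88 mm apart; yellow strip above its pins): point on the board's face where the hung template's origin comes. z out of the board (30 degrees from vertical, towards the robot), x up the slope. Two 8 mm pins, 22 mm long, tapered beyond 15 mm, at x=+31, y=+-23 mm. Board 170 mm (x) by 370, its middle 68 mm above the bench
- seat_green (a point): green place on the sloping rack (rightmost of four, 88 mm apart; green strip above its pins): point on the board's face where the hung template's origin comes. z out of the board (30 degrees from vertical, towards the robot), x up the slope. Two 8 mm pins, 22 mm long, tapered beyond 15 mm, at x=+31, y=+-23 mm. Board 170 mm (x) by 370, its middle 68 mm above the bench
- scanner: hand scanner, grey grip, black head, orange button, 150 mm long, about 160 g, lying on its flat underside on the mat. Origin: on the underside, below the grip's middle; z up, x the scanning direction. Grip 32 mm wide (y), 30 mm high, from x=-65 to +35 mm; head 46 mm wide, 36 mm high, from x=+35 to +85 mm
- window (a point): centre of the glass in the scanner's front, 85 mm ahead of the scanner's origin and 18 mm above it; axes as the scanner's
- scan_spot (a point): point on the scanner's beam 100 mm straight ahead of the window (185 mm ahead of the scanner's origin, 18 mm above it); should lie on the middle of the label when scanning
- order_label (a point): middle of the order label, a white barcode label (70 mm wide, 55 mm high) 110 mm above the bench on a fixed upright dark steel plate 90 mm wide and 153 mm high. x is level and points into the label, away from the reader, z up; its base plate reaches 25 mm in front of the label, 8 mm high
- rack_label (a point): middle of the rack label, a white barcode label (70 mm wide, 55 mm high) 162 mm above the bench on a dark steel plate (90 mm wide, up to 195 mm) standing upright behind the middle of the rack's upper edge. x level, into the label, away from the reader; z up
- mat: fixed black rubber mat, 200 (x) x 110 (y) x 4 mm; origin: centre of its underside
- rivet_tin: flat round green tin, 65 mm wide, 30 mm high, a bystander; origin: centre of its underside
- tape_measure: dark tape measure lying flat, 58 x 74 x 29 mm, a bystander; origin: underside
- beeswax: block of beeswax, 32 x 46 x 18 mm, a bystander; origin: underside
Mind the look-alikes: they are no part of the job. There is more than one size of the template_red; the job needs the larger.

How it is judged:
By the outcome, as a careful person would: the job done as asked, in the order asked, and still so for the second after the job is handed in, with the robot touching nothing.
Of template_red, template_blue, template_yellow, template_green only 3 to 4 are there at a start; the rules pass over those that are not, and their reading is None.
At some moment in a run one of template_red, template_blue, template_yellow, template_green, scanner may be knocked a few centimetres aside while the robot is not near it.
Once in a run the grip may slacken for a moment while it holds something.
It also fails if it takes over 210 s, if anything falls off the work surface, if the arm or the gripper's body presses on something with over 40 N, if the wrist force passes 120 N, or if a joint passes its speed limit or range.

## Robot

A 6-joint arm with a two-finger parallel gripper is mounted at the origin on a cart in front of the work surface, level with it; the furniture and walls round the work are solid. World frame = base frame: x ahead of the robot, y to its left, z up, the work surface at z = 0. Lengths are in m, angles in rad, forces in N, time in s.
With the tool pointing down it reaches from about 0.375 to 0.9 m from the base axis. Payload 3.1 kg.
Tool frame: the origin (TCP) lies between the finger pads; the fingertips stand 17 mm ahead of it and the grasp point (between the pads) lies 2 mm behind it (robot.nose_length is the distance from the TCP to the fingertips, in m); z points along the fingers, y is the line along which they close (so a half turn about z gives the same grasp; the last joint's range is limited). The gripper opens to 87 mm and grips with 3 to 60 N. Pads are 19 mm wide; open, the fingers measure 117 mm over their backs; the gripper's body (75 mm by 190 mm) begins 51 mm behind the grasp point.
Start: joints at [1.117, 0.527, 1.433, -0, 1.181, -0.178], TCP at [0.17, 0.601, 0.24] pointing down, gripper open.
Joint ranges: [-3.08, 3.08], [-0.75, 2.2], [0.22, 2.44], [-1.43, 4.57], [0, 2.65], [-2.85, 2.85]. Speed limits (rad/s): [2.79, 2.79, 3.14, 3.14, 3.14, 3.14].

## Interface

Orientations are given as a unit quaternion [x, y, z, w].
In Python, from rig import robot, cams gives the robot as it stands.
- The arm moves only by the shell command python3 -m pendant 'ROWS' [FORCE]. ROWS is JSON, a list of rows, each an object with "jaw": the opening, from 0 (shut) to 1 (fully open); "linear": the shift along the tool's x, y, z in cm, a list of three; "twist": the turn about the tool's z in degrees. A call has 1 to 12 rows; each row shifts and turns the commanded pose from where the row before left it, along the tool's axes as they then stand; what a row does not reach is not made up. A row lasts 1/12 s, in which the tool goes at most 41.7 mm and 7.16 degrees, less where a joint would pass 70% of its speed; a pose out of reach is approached as far as the arm can. A call is refused whole if a number of a shift passes 4.17 or a number of a turn 7.16, either way. A call with a gripper value outside its range is refused whole. The fingers move at their own pace and stop on an object; FORCE is the grip in N (left out, the last holds). Time passes only in rows, so rows that do not move let the fingers close. It gives the time, the measured TCP pose, the force, the opening and the grip force at its end, in the units of the state.
- robot.get_obs(): the state, without advancing time (a new reading comes with each control period).
- cams.camera(name): name is "side" or "top"; returns a dict with "color" (480x640x3 uint8, blue, green, red), "depth" (480x640 float32, m along the optical axis (not along the pixel's ray), 0 where there is no reading), "fov_y" (degrees; the focal length in pixels is half the picture's height over the tangent of half this angle, whatever the lens; pixels are square), "cx", "cy" (the principal point, pixels), "view" (4x4, takes a point from world to camera coordinates). Camera axes: x right, y down, z forward; pixel columns grow to the right and rows downward; lengths in m; the calibration is good to about 2 mm. A picture is of the moment at which its call begins.
- robot.hand_in(): hands the job in; it is judged then, once.
The state is a dict: "time": time; "q": joint angles; "joint_velocities": joint speeds; "joint_torque": joint torques, N m; "position": TCP position; "tool_rot": TCP orientation; "ft_force": force on the tool from outside, world axes, zero at the start; "moment": the same for the moment, N m; "grip_width": finger opening in m; "grip_force": force on a finger pad.
Only numpy, scipy, OpenCV 4.12 (cv2) and the standard library are available. Lean on these libraries where they do the work, as an engineer would, in place of code of your own. Each camera call takes 0.05 s, during which the arm holds its last target. There are 200 camera calls.

## Working session

There is one attempt and no reset: what is moved stays moved. The work goes in short steps, Python scripts to look and compute and a shell command to move; the robot and the scene stay as the last step left them, time stands still between calls to the robot, and variables do not carry over. Pictures are saved under pics/ and viewed, at most 14 in all, crops included, and the job is handed in when it is done.

```bash
ls; mkdir -p pics
cat > h.py <<'E'
import numpy as np, cv2
from rig import robot, cams
def K(c):
    f=240/np.tan(np.radians(c['fov_y'])/2); return f,c['cx'],c['cy']
def ray(c,u,v):
    f,cx,cy=K(c); V=np.array(c['view']); R=V[:3,:3]; t=V[:3,3]
    d=R.T@np.array([(u-cx)/f,(v-cy)/f,1.]); return -R.T@t,d
def onplane(c,u,v,z):
    o,d=ray(c,u,v); return o+d*(z-o[2])/d[2]
def cloud(c):
    f,cx,cy=K(c); V=np.array(c['view']); D=c['depth']; v,u=np.mgrid[:480,:640]
    P=np.stack([(u-cx)/f*D,(v-cy)/f*D,D],-1); W=(P-V[:3,3])@V[:3,:3]; W[D==0]=np.nan; return W
def proj(c,p):
    f,cx,cy=K(c); V=np.array(c['view']); q=V[:3,:3]@np.asarray(p)+V[:3,3]; return f*q[0]/q[2]+cx,f*q[1]/q[2]+cy
E
python3 - <<'E'
from h import *
for n in('top','side'):
    c=cams.camera(n); cv2.imwrite(f'pics/{n}0.png',c['color']); V=np.array(c['view']); print(n,c['fov_y'],c['cx'],c['cy'],(-V[:3,:3].T@V[:3,3]).round(3),V[:3,:3].round(2).tolist(), (c['depth']>0).mean())
print(robot.get_obs())
E
```

```text
pics
top 46.23488260029726 318.77312263441195 249.6728446296881 [ 0.264 -0.009  1.708] [[0.01, -1.0, -0.02], [-0.99, -0.0, -0.17], [0.17, 0.02, -0.98]] 0.9961067708333333
side 44.11644541317911 319.21756248297663 242.02111379135923 [ 1.161 -1.328  0.945] [[0.9, 0.43, 0.01], [0.22, -0.44, -0.87], [-0.37, 0.79, -0.49]] 0.9957682291666666
{'time': 0.1, 'q': array([ 1.11648513e+00,  5.28362902e-01,  1.43376724e+00, -8.00125653e-06,
        1.18139698e+00, -1.78492021e-01]), 'joint_velocities': array([-0.00041816, -0.00087763, -0.00385501, -0.00110179, -0.00084559,
       -0.00076238]), 'joint_torque': array([-4.84906741e-04, -4.40986490e+01, -1.77150983e+01,  6.34619105e-02,
        5.34413068e-02, -3.53648375e-05]), 'position': array([0.169901  , 0.60081718, 0.23867799]), 'tool_rot': array([ 1.37471279e-01,  9.90505281e-01, -9.20373763e-04, -2.97438006e-04]), 'ft_force': array([-0.6223962 ,  0.19498288, -0.47873063]), 'moment': array([-0.00058683, -0.03026329, -0.01794422]), 'grip_force': 0.0, 'grip_width': 0.0869150589540473}
```

View pics/top0.png

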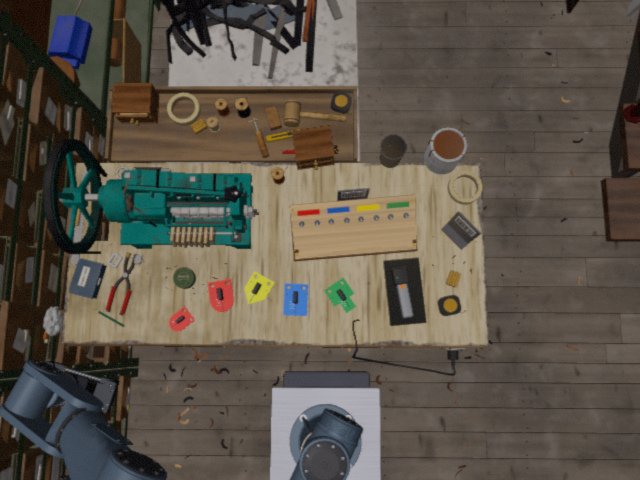

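View pics/side0.png

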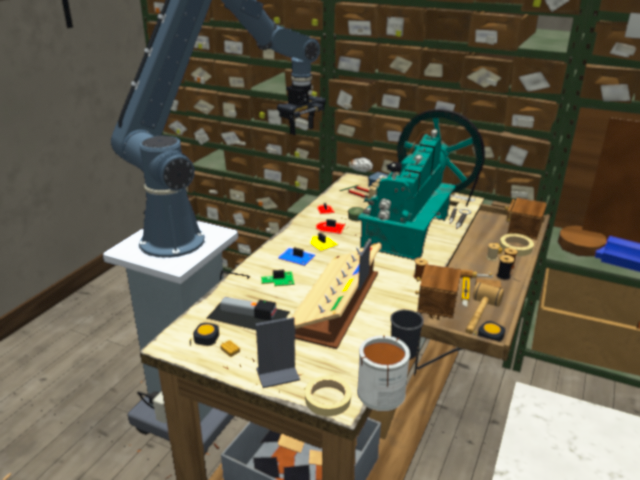

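Top view: big red (221,295), small red look-alike (180,320), yellow (258,288), blue (295,299), green (341,293), scanner on mat (404,290), rack (354,226) with strips red (308,212) … green (399,205), rack label (353,194), order stand (461,229). The small red piece and the green tin (184,277) are the look-alikes.

```bash
cat >> h.py <<'E'
def mask(img,col):
    h=cv2.cvtColor(img,cv2.COLOR_BGR2HSV)
    r={'red':((0,130,90),(6,255,255)),'yellow':((24,130,90),(33,255,255)),'blue':((100,130,70),(120,255,255)),'green':((55,110,60),(75,255,255))}[col]
    m=cv2.inRange(h,*r)
    if col=='red': m|=cv2.inRange(h,(174,130,90),(180,255,255))
    return m
def templates(c,roi=(265,335,150,370)):
    out={}; y0,y1,x0,x1=roi
    for col in('red','yellow','blue','green'):
        m=np.zeros((480,640),np.uint8); m[y0:y1,x0:x1]=mask(c['color'],col)[y0:y1,x0:x1]
        cs=cv2.findContours(m,cv2.RETR_EXTERNAL,cv2.CHAIN_APPROX_NONE)[0]; l=[]
        for k in cs:
            if cv2.contourArea(k)<100: continue
            P=np.array([onplane(c,*p[0],.005)[:2] for p in k]); P=P.astype(np.float32)
            A=cv2.contourArea(P)*1e6; mm=cv2.moments((P*1000).astype(np.float32)); cen=np.array([mm['m10'],mm['m01']])/mm['m00']
            l.append((col,round(A),cen.round(1).tolist(),[round(float(v),1) for v in np.ravel(cv2.minAreaRect(P*1000)[:2])],round(cv2.minAreaRect(P*1000)[2],1),cv2.boundingRect(k)))
        out[col]=l
    return out
E
python3 - <<'E'
from h import *
c=cams.camera('top')
for k,v in templates(c).items():
    for q in v: print(q)
W=cloud(c)
def med(u,v,r=2): return np.nanmedian(W[v-r:v+r+1,u-r:u+r+1].reshape(-1,3),0).round(4)
for n,p in dict(bench=(320,320),mat=(420,270),scangrip=(404,300),scanhead=(399,270),board=(350,240),boardup=(350,232),blk=(295,298)).items(): print(n,med(*p))
# board plane
B=W[225:250,300:412].reshape(-1,3); A=np.c_[B[:,:2],np.ones(len(B))]; s=np.linalg.lstsq(A,B[:,2],rcond=None)[0]; print('board plane',s, 'slope',np.degrees(np.arctan(np.hypot(*s[:2]))),'dir',np.degrees(np.arctan2(s[1],s[0])),'res',np.std(A@s-B[:,2]))
# strips
H={}
for col in('red','blue','yellow','green'):
    m=mask(c['color'],col); z=np.zeros_like(m); z[198:218,290:418]=m[198:218,290:418]
    v,u=np.nonzero(z); print('strip',col,u.mean().round(1),v.mean().round(1),np.nanmedian(W[v,u],0).round(4),len(u))
a=cv2.resize(c['color'][185:335,165:485],None,fx=2.5,fy=2.5,interpolation=cv2.INTER_CUBIC); cv2.imwrite('pics/crop1.png',a)
E
```

```text
('red', 3217, [345.7, 440.3], [344.0, 442.1, 54.1, 70.5], 38.7, (169, 307, 25, 24))
('red', 5939, [421.3, 320.4], [418.1, 320.0, 95.6, 72.6], 9.7, (208, 279, 26, 33))
('yellow', 5140, [443.2, 208.6], [437.0, 211.9, 72.2, 92.0], 61.2, (245, 272, 29, 32))
('blue', 5822, [408.5, 93.4], [408.7, 93.1, 67.8, 92.1], 88.1, (284, 284, 24, 31))
('green', 3898, [425.1, -43.5], [417.3, -48.0, 91.4, 68.5], 33.9, (325, 279, 30, 33))
bench [ 3.466e-01  1.810e-02 -3.000e-04]
mat [ 0.4995 -0.2869  0.0026]
scangrip [ 0.4049 -0.2315  0.0335]
scanhead [ 0.4938 -0.2176  0.0401]
board [ 0.583  -0.0716  0.0494]
boardup [ 0.6044 -0.0713  0.0618]
blk [0.4099 0.0923 0.0309]
 ** On entry to DLASCL parameter number  4 had an illegal value
 ** On entry to DLASCL parameter number  4 had an illegal valueTraceback (most recent call last):
  File "<stdin>", line 9, in <module>
    x, resids, rank, s = _umath_linalg.lstsq(a, b, rcond,
                         ~~~~~~~~~~~~~~~~~~~^^^^^^^^^^^^^
                                             signature=signature)
                                             ^^^^^^^^^^^^^^^^^^^^
    raise LinAlgError("SVD did not converge in Linear Least Squares")
numpy.linalg.LinAlgError: SVD did not converge in Linear Least Squares
```

Run:
```python
from h import *
c=cams.camera('top'); W=cloud(c)
a=cv2.resize(c['color'][185:335,165:485],None,fx=2.5,fy=2.5,interpolation=cv2.INTER_CUBIC); cv2.imwrite('pics/crop1.png',a)
B=W[227:248,305:408].reshape(-1,3); B=B[~np.isnan(B).any(1)]
for i in range(3):
    A=np.c_[B[:,:2],np.ones(len(B))]; s=np.linalg.lstsq(A,B[:,2],rcond=None)[0]; r=A@s-B[:,2]; B=B[abs(r)<.004]
print('board plane',s,'slope',np.degrees(np.arctan(np.hypot(*s[:2]))),'dir',np.degrees(np.arctan2(s[1],s[0])),'res',r.std(),len(B))
def onboard(u,v,off=0):
    o,d=ray(c,u,v); n=np.array([-s[0],-s[1],1]); return o+d*(s[2]+off-n@o)/(n@d)
pts=[]
for col in('red','blue','yellow','green'):
    m=mask(c['color'],col); z=np.zeros_like(m); z[198:218,290:418]=m[198:218,290:418]
    v,u=np.nonzero(z); p=onboard(u.mean(),v.mean()); pts.append(p); print('strip',col,u.mean().round(1),v.mean().round(1),p.round(4),len(u))
pts=np.array(pts); print(np.linalg.norm(np.diff(pts,axis=0),axis=1), 'strip dir deg',np.degrees(np.arctan2(*(pts[0]-pts[3])[[1,0]])))
# bars: black pixels inside template bbox
g=c['color'].max(2)
for col,(x,y,w,h) in dict(red=(208,279,26,33),yellow=(245,272,29,32),blue=(284,284,24,31),green=(325,279,30,33)).items():
    m=(g[y+3:y+h-3,x+3:x+w-3]<60).astype(np.uint8); v,u=np.nonzero(m); u=u+x+3.; v=v+y+3.
    P=np.array([onplane(c,a,b,.033)[:2] for a,b in zip(u,v)]); ce=P.mean(0); e,ev=np.linalg.eigh(np.cov(P.T)); print(col,len(u),(ce*1000).round(1),'axis',np.degrees(np.arctan2(ev[1,1],ev[0,1])).round(1), (np.sqrt(e*12)*1000).round(0))
```

```text
board plane [ 0.5710849   0.04963354 -0.28126456] slope 29.822960143709402 dir 4.967150271615654 res 0.0021415268977058866 1366
strip red 308.4 212.1 [0.6574 0.0524 0.0967] 107
strip blue 338.0 209.7 [ 0.6648 -0.0347  0.0967] 87
strip yellow 367.5 207.1 [ 0.6726 -0.1218  0.0968] 117
strip green 398.0 204.6 [ 0.6803 -0.2116  0.0967] 78
[0.08745538 0.08737985 0.09013255] strip dir deg 94.96079652045223
red 21 [419.6 315.4] axis -174.2 [ 6. 34.]
yellow 17 [437.2 206.4] axis 154.8 [ 6. 30.]
blue 17 [409.7  90.8] axis 178.5 [ 5. 30.]
green 19 [417.6 -48.6] axis -153.4 [10. 31.]
```

View pics/crop1.png

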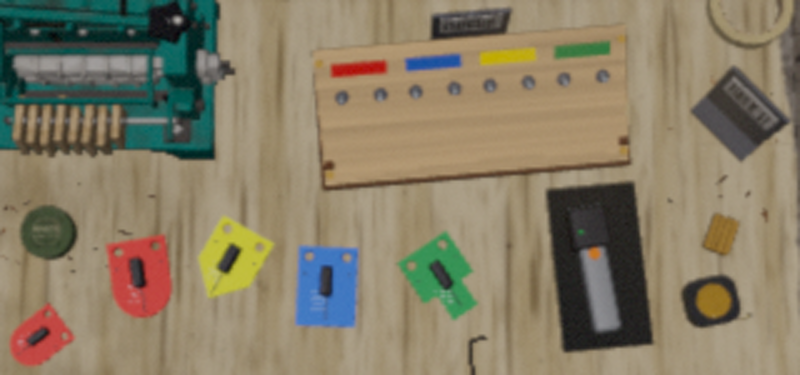

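Crop shows all four templates with holes away from the robot; chosen red is the large one (crop 138,275), the small one at (40,337) stays. Eight pins along crop row ~98→76; scanner head at (588,228), grip to (605,330), pointing away from the robot.

```bash
cat >> h.py <<'E'
def move(x,y,z,head,o=None):
    """head: wanted world heading (deg) of tool y, mod 180. prints twist, then shift in tool axes (cm) after the twist"""
    o=o or robot.get_obs(); from scipy.spatial.transform import Rotation as R
    M=R.from_quat(o['tool_rot']).as_matrix(); h=np.degrees(np.arctan2(M[1,1],M[0,1])); tw=(h-head+90)%180-90
    T=M@R.from_euler('z',tw,degrees=True).as_matrix(); d=T.T@(np.array([x,y,z])-o['position'])*100
    print('head %.1f q6 %.2f twist %.1f then cm'%(h,o['q'][5],tw),d.round(2),'pos',o['position'].round(4)); return d
def headv(deg): a=np.radians(deg); return np.array([np.cos(a),np.sin(a)])
E
python3 - <<'E'
from h import *
c=cams.camera('top')
s=np.array([0.5710849,0.04963354,-0.28126456])
n=np.array([-s[0],-s[1],1]); n/=np.linalg.norm(n); yw=np.radians(4.96); xs=np.array([np.cos(yw)*np.cos(np.pi/6),np.sin(yw)*np.cos(np.pi/6),.5]); ys=np.cross(n,xs); print('n',n,'xs',xs,'ys',ys)
def onboard(u,v,h):
    o,d=ray(c,u,v); p0=np.array([0,0,s[2]])+n*h; return o+d*(n@(p0-o))/(n@d)
hsv=cv2.cvtColor(c['color'],cv2.COLOR_BGR2HSV)
for p in [(301,224),(317,222)]: print(hsv[p[1]-3:p[1]+4,p[0]-3:p[0]+4,1].tolist())
m=((hsv[...,1]<75)).astype(np.uint8); z=np.zeros_like(m); z[212:232,294:414]=m[212:232,294:414]
k,l,st,ce=cv2.connectedComponentsWithStats(z); P=[]
for i in sorted(range(1,k),key=lambda i:ce[i][0]):
    if st[i][4]>=6: p=onboard(*ce[i],.011); P.append(p); print(ce[i].round(1),st[i].tolist(),p.round(4),'along ys',(p@ys).round(4),'xs',(p@xs).round(4))
E
```

```text
n [-0.49545397 -0.04306038  0.86756623] xs [0.8627824  0.07487677 0.5       ] ys [-8.64907485e-02  9.96247861e-01  5.37475704e-05]
[[94, 92, 81, 66, 65, 81, 92], [91, 76, 38, 8, 12, 52, 87], [86, 54, 11, 12, 17, 13, 68], [83, 51, 10, 13, 11, 18, 74], [90, 67, 9, 12, 12, 35, 84], [92, 88, 59, 15, 44, 82, 93], [91, 91, 90, 84, 88, 91, 93]]
[[92, 91, 95, 91, 92, 90, 93], [90, 80, 58, 52, 63, 86, 94], [78, 47, 8, 14, 17, 66, 91], [74, 19, 12, 12, 18, 38, 87], [71, 26, 11, 13, 11, 40, 87], [83, 48, 4, 6, 16, 68, 87], [92, 82, 58, 44, 72, 90, 92]]
[301.3 223.7] [299, 221, 6, 6, 26] [0.6238 0.073  0.0913] along ys 0.0188 xs 0.5893
[316.8 222.5] [314, 220, 6, 6, 28] [0.6273 0.0275 0.091 ] along ys -0.0268 xs 0.5888
[330.8 221.5] [328, 219, 6, 6, 28] [ 0.6305 -0.0137  0.0908] along ys -0.0682 xs 0.5883
[337.  212.6] [327, 212, 23, 3, 28] [ 0.6542 -0.0319  0.1034] along ys -0.0884 xs 0.6137
[346.5 220. ] [344, 218, 6, 5, 26] [ 0.635  -0.06    0.0911] along ys -0.1147 xs 0.5889
[360.6 218.7] [358, 216, 6, 6, 27] [ 0.6388 -0.1015  0.0912] along ys -0.1563 xs 0.5891
[375.9 217.4] [373, 215, 6, 6, 26] [ 0.6429 -0.1466  0.0913] along ys -0.2016 xs 0.5893
[390.  216.4] [388, 214, 5, 6, 25] [ 0.646  -0.1881  0.091 ] along ys -0.2433 xs 0.5887
[405.5 215. ] [403, 213, 6, 5, 26] [ 0.6502 -0.2336  0.0911] along ys -0.289 xs 0.5891
```

```bash
python3 -m pendant '[{"jaw":0.5,"linear":[0,0,0],"twist":-6.1},{"jaw":0.5,"linear":[0,0,0],"twist":-6.1},{"jaw":0.5,"linear":[0,0,0],"twist":-6.1},{"jaw":0.5,"linear":[0,0,0],"twist":-6}]' 12; python3 -c "
from h import *
move(.4215,.318,.10,98.5)"
```

```text
time: 0.58
position: [0.1701, 0.6012, 0.2394]
tool_rot: [-0.077, 0.997, -0.0, -0.0]
ft_force: [-0.4, -0.3, -0.2]
grip_width: 0.0681
grip_force: 0.0
head 98.8 q6 -0.61 twist 0.3 then cm [-20.68 -31.72  13.94] pos [0.1701 0.6012 0.2394]
```

```bash
python3 -m pendant '[{"jaw":0.5,"linear":[-2.07,-3.17,0],"twist":0},{"jaw":0.5,"linear":[-2.07,-3.17,0],"twist":0},{"jaw":0.5,"linear":[-2.07,-3.17,0],"twist":0},{"jaw":0.5,"linear":[-2.07,-3.17,0],"twist":0},{"jaw":0.5,"linear":[-2.07,-3.17,0],"twist":0},{"jaw":0.5,"linear":[-2.07,-3.17,0],"twist":0},{"jaw":0.5,"linear":[-2.07,-3.17,0],"twist":0},{"jaw":0.5,"linear":[-2.07,-3.17,0],"twist":0},{"jaw":0.5,"linear":[-2.07,-3.17,0],"twist":0},{"jaw":0.5,"linear":[-2.07,-3.17,0],"twist":0}]' 12
python3 -m pendant '[{"jaw":0.5,"linear":[0,0,3.5],"twist":0},{"jaw":0.5,"linear":[0,0,3.5],"twist":0},{"jaw":0.5,"linear":[0,0,3.5],"twist":0},{"jaw":0.5,"linear":[0,0,3.5],"twist":0},{"jaw":0.5,"linear":[0,0,0],"twist":0},{"jaw":0.5,"linear":[0,0,0],"twist":0}]'
python3 - <<'E'
from h import *
move(.4215,.318,.03,98.5)
for n in('top','side'):
    c=cams.camera(n); u,v=map(int,proj(c,(.42,.318,.03))); a=c['color'][v-50:v+50,u-65:u+65]; print(n,u,v); cv2.imwrite(f'pics/g1{n}.png',cv2.resize(a,None,fx=3,fy=3))
a=cv2.imread('pics/g1top.png');b=cv2.imread('pics/g1side.png');cv2.imwrite('pics/g1.png',np.hstack([a,b]))
E
```

```text
time: 1.42
position: [0.4227, 0.3169, 0.2396]
tool_rot: [-0.074, 0.997, 0.0, 0.0]
ft_force: [1.0, 1.0, 0.6]
grip_width: 0.0436
grip_force: 0.0
time: 1.92
position: [0.4206, 0.3178, 0.0981]
tool_rot: [-0.074, 0.997, -0.001, -0.002]
ft_force: [0.5, 0.3, 0.5]
grip_width: 0.0436
grip_force: 0.0
head 98.5 q6 -1.28 twist -0.0 then cm [-0.13  0.02  6.81] pos [0.4206 0.3178 0.0981]
top 219 294
side 328 219
```

View pics/g1.png

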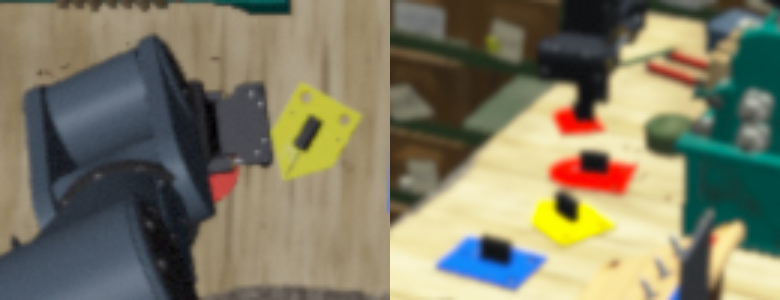

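Left: arm occludes big red, yellow intact; right (side): big red bar at crop (595,160), about where predicted, gripper above it, small red behind. Descend and grip.

```bash
python3 -m pendant '[{"jaw":0.5,"linear":[-0.1,0,3.4],"twist":0},{"jaw":0.5,"linear":[0,0,2.4],"twist":0},{"jaw":0.5,"linear":[0,0,1.0],"twist":0},{"jaw":0.5,"linear":[0,0,0],"twist":0},{"jaw":0,"linear":[0,0,0],"twist":0},{"jaw":0,"linear":[0,0,0],"twist":0},{"jaw":0,"linear":[0,0,0],"twist":0},{"jaw":0,"linear":[0,0,0],"twist":0},{"jaw":0,"linear":[0,0,0],"twist":0},{"jaw":0,"linear":[0,0,0],"twist":0},{"jaw":0,"linear":[0,0,0],"twist":0},{"jaw":0,"linear":[0,0,0],"twist":0}]' 12
python3 -m pendant '[{"jaw":0,"linear":[0,0,-3.5],"twist":0},{"jaw":0,"linear":[0,0,-4],"twist":0},{"jaw":0,"linear":[0,0,-4],"twist":0},{"jaw":0,"linear":[0,0,-4],"twist":0},{"jaw":0,"linear":[0,0,0],"twist":3.6},{"jaw":0,"linear":[0,0,0],"twist":0},{"jaw":0,"linear":[0,0,0],"twist":0}]'
cat >> h.py <<'E'
n_=np.array([-.4981,-.0432,.8660]);xs_=np.array([.8628,.0749,.5]);ys_=np.array([-.0865,.9963,0])
SEAT={k:.558*xs_+b*ys_-.244*n_ for k,b in dict(red=-.0031,blue=-.0911,yellow=-.1791,green=-.2671).items()}
def board(col,xb,yb,zb): return SEAT[col]+np.array([xb,yb,zb])/1000@np.array([xs_,ys_,n_])
E
python3 -c "
from h import *
print(SEAT)
p=board('red',-27,0,75); move(*p,95)"
```

```text
time: 3.02
position: [0.4231, 0.3189, 0.0323]
tool_rot: [-0.074, 0.997, 0.0, 0.001]
ft_force: [-1.1, 1.3, 5.7]
grip_width: 0.0136
grip_force: 12.0
time: 3.6
position: [0.422, 0.3182, 0.1863]
tool_rot: [-0.043, 0.999, -0.0, -0.001]
ft_force: [-0.1, 0.0, -1.3]
grip_width: 0.014
grip_force: 12.0
{'red': array([0.60324695, 0.04924647, 0.067696  ]), 'blue': array([ 0.61085895, -0.03842793,  0.067696  ]), 'yellow': array([ 0.61847095, -0.12610233,  0.067696  ]), 'green': array([ 0.62608295, -0.21377673,  0.067696  ])}
head 95.0 q6 -1.22 twist -0.0 then cm [ -9.63 -28.37   6.72] pos [0.422  0.3182 0.1863]
```

```bash
python3 -m pendant '[{"jaw":0,"linear":[-1.2,-3.55,0],"twist":0},{"jaw":0,"linear":[-1.2,-3.55,0],"twist":0},{"jaw":0,"linear":[-1.2,-3.55,0],"twist":0},{"jaw":0,"linear":[-1.2,-3.55,0],"twist":0},{"jaw":0,"linear":[-1.2,-3.55,0],"twist":0},{"jaw":0,"linear":[-1.2,-3.55,0],"twist":0},{"jaw":0,"linear":[-1.2,-3.55,0],"twist":0},{"jaw":0,"linear":[-1.2,-3.55,0],"twist":0},{"jaw":0,"linear":[0,0,2],"twist":0},{"jaw":0,"linear":[0,0,2],"twist":0},{"jaw":0,"linear":[0,0,0],"twist":0},{"jaw":0,"linear":[0,0,0],"twist":0}]'
python3 - <<'E'
from h import *
p=board('red',-27,0,24)+[0,0,.008]; move(*p,95)
t=cams.camera('top'); W=cloud(t)
for n in('top','side'):
    c=cams.camera(n); u,v=map(int,proj(c,SEAT['red']+[-.02,0,.04])); a=c['color'][v-50:v+50,u-65:u+65]; print(n,u,v); cv2.imwrite(f'pics/g2{n}.png',cv2.resize(a,None,fx=3,fy=3))
a=cv2.imread('pics/g2top.png');b=cv2.imread('pics/g2side.png');cv2.imwrite('pics/g2.png',np.hstack([a,b]))
E
```

```text
time: 4.6
position: [0.5403, 0.0439, 0.144]
tool_rot: [-0.043, 0.999, 0.001, -0.004]
ft_force: [-1.0, 0.4, -0.1]
grip_width: 0.0137
grip_force: 12.0
head 94.9 q6 -1.78 twist -0.1 then cm [-2.83 -0.02  6.08] pos [0.5403 0.0439 0.144 ]
top 309 236
side 341 244
```

View pics/g2.png

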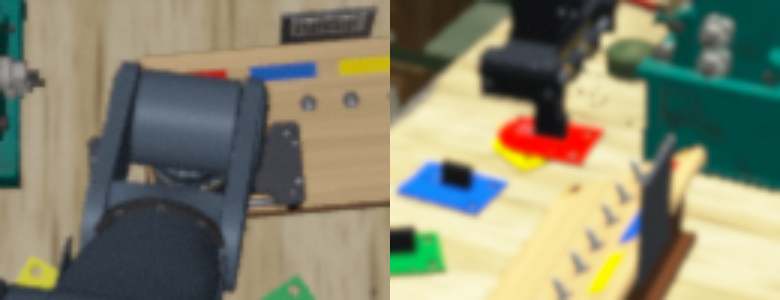

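Side half: template held flat, bar in fingers, holes toward the pins; label plate right of it. Now press it onto the lower board so it swings to the slope.

```bash
python3 -m pendant '[{"jaw":0,"linear":[-2.8,0,0],"twist":0},{"jaw":0,"linear":[0,0,2],"twist":0},{"jaw":0,"linear":[0,0,1.5],"twist":0},{"jaw":0,"linear":[0,0,0.5],"twist":0},{"jaw":0,"linear":[0,0,0.5],"twist":0},{"jaw":0,"linear":[0,0,0.5],"twist":0},{"jaw":0,"linear":[0,0,0],"twist":0}]'
python3 -m pendant '[{"jaw":0,"linear":[0,0,0.4],"twist":0},{"jaw":0,"linear":[0,0,0.4],"twist":0},{"jaw":0,"linear":[0,0,0],"twist":0}]'
python3 - <<'E'
from h import *
p=board('red',-27,0,24)+[0,0,.008]; move(*p,95)
c=cams.camera('side'); u,v=map(int,proj(c,SEAT['red']+[-.02,0,.04])); a=c['color'][v-50:v+50,u-65:u+65]; cv2.imwrite('pics/g3.png',cv2.resize(a,None,fx=4,fy=4))
E
```

```text
time: 5.33
position: [0.5701, 0.0465, 0.0965]
tool_rot: [-0.043, 0.999, 0.0, -0.0]
ft_force: [-0.1, -0.6, -0.8]
grip_width: 0.0137
grip_force: 12.0
time: 5.58
position: [0.5714, 0.0465, 0.0904]
tool_rot: [-0.043, 0.999, 0.0, 0.001]
ft_force: [-1.6, 0.3, 8.8]
grip_width: 0.0138
grip_force: 12.0
head 94.9 q6 -1.77 twist -0.1 then cm [0.34 0.   0.74] pos [0.5714 0.0465 0.0904]
```

View pics/g3.png

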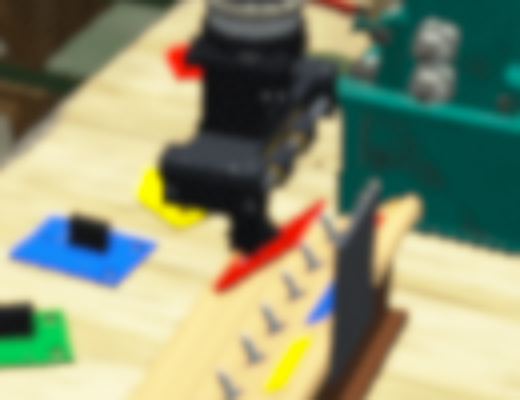

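Red plate has swung almost onto the slope (crop 270,250), below the pins. Press the last few mm, then measure.

```bash
python3 -m pendant '[{"jaw":0,"linear":[0.2,0,0.3],"twist":0},{"jaw":0,"linear":[0,0,0.2],"twist":0},{"jaw":0,"linear":[0,0,0],"twist":0},{"jaw":0,"linear":[0,0,0],"twist":0}]'
python3 - <<'E'
from h import *
p=board('red',-27,0,24)+[0,0,.008]; move(*p,95)
E
```

```text
time: 5.97
position: [0.5693, 0.0459, 0.0847]
tool_rot: [-0.043, 0.999, -0.0, 0.001]
ft_force: [0.5, 0.5, 4.9]
grip_width: 0.0136
grip_force: 12.6
head 94.9 q6 -1.77 twist -0.1 then cm [0.13 0.04 0.17] pos [0.5693 0.0459 0.0847]
```

```bash
python3 -m pendant '[{"jaw":0,"linear":[0,0,0.2],"twist":0},{"jaw":0,"linear":[0,0,0.2],"twist":0},{"jaw":0,"linear":[0,0,0],"twist":0},{"jaw":0,"linear":[0,0,0],"twist":0}]'
python3 - <<'E'
from h import *
p=board('red',-27,0,24)+[0,0,.008]; move(*p,95)
c=cams.camera('side'); m=mask(c['color'],'red'); z=np.zeros_like(m); z[200:300,290:380]=m[200:300,290:380]
k,l,st,ce=cv2.connectedComponentsWithStats(z); print([(st[i].tolist(),ce[i].round(1).tolist()) for i in range(1,k) if st[i][4]>20])
u,v=map(int,proj(c,SEAT['red']+[-.02,0,.04])); print(u,v); a=c['color'][v-30:v+35,u-45:u+45]; cv2.imwrite('pics/g4.png',cv2.resize(a,None,fx=8,fy=8,interpolation=cv2.INTER_CUBIC))
E
```

```text
time: 6.3
position: [0.5683, 0.046, 0.0794]
tool_rot: [-0.043, 0.999, -0.0, -0.0]
ft_force: [-1.0, -0.2, 2.6]
grip_width: 0.0143
grip_force: 12.6
head 94.9 q6 -1.77 twist -0.1 then cm [ 0.03  0.02 -0.36] pos [0.5683 0.046  0.0794]
[([318, 205, 7, 8, 34], [320.6, 208.0]), ([327, 249, 29, 19, 172], [340.8, 259.3])]
341 244
```

View pics/g4.png

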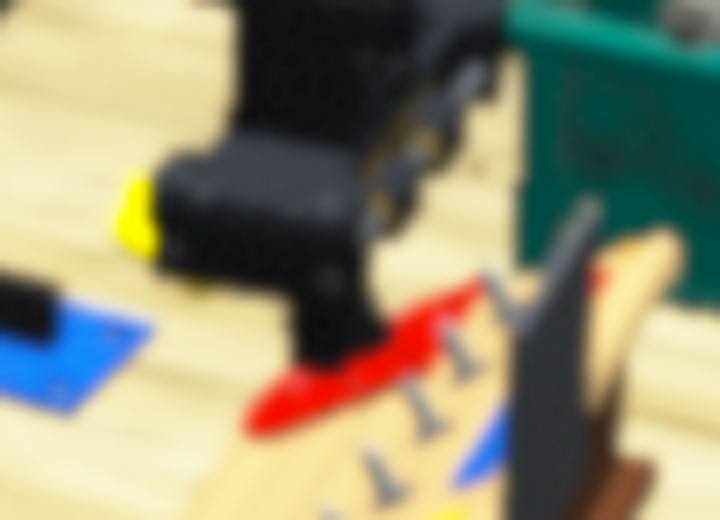

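Red plate now lies flat on the slope (crop 365,355), far end at crop (485,285). Check its up-slope position by projecting corners.

Run:
```python
from h import *
c=cams.camera('side')
for x0 in(-27,-22):
  for q in[(43,36),(43,-36),(-17,-36),(-17,36),(-53,0)]:
    print(x0,q,np.round(proj(c,board('red',x0+q[0],q[1],5)),1))
m=mask(c['color'],'red'); v,u=np.nonzero(m[240:275,320:365]); u+=320;v+=240
for f in (lambda u,v:u,lambda u,v:-u,lambda u,v:v,lambda u,v:-v):
  i=np.argmin(f(u,v)); print(u[i],v[i])
# also pins tips projected
for k in('red','blue'):
  for y in(23,-23): print(k,y,np.round(proj(c,board(k,31,y,22)),1),np.round(proj(c,board(k,31,y,0)),1))
print([ (b,m[b,320:365].nonzero()[0].tolist()) for b in range(247,270,3)])
cv2.imwrite('pics/now.png',c['color'])
```

```text
-27 (43, 36) [355.2 249.3]
-27 (43, -36) [347.6 261. ]
-27 (-17, -36) [330.2 266.6]
-27 (-17, 36) [338.2 254.9]
-27 (-53, 0) [324.2 263.9]
-22 (43, 36) [356.6 248.8]
-22 (43, -36) [349.  260.6]
-22 (-17, -36) [331.6 266.1]
-22 (-17, 36) [339.6 254.4]
-22 (-53, 0) [325.6 263.4]
327 265
355 249
355 249
327 267
red 23 [355.6 245. ] [359.  251.4]
red -23 [350.7 252.4] [354.2 258.9]
blue 23 [346.1 259.5] [349.6 266.1]
blue -23 [340.8 267.5] [344.4 274.3]
[(247, []), (250, [33, 34, 35]), (253, [26, 27, 28, 29, 30, 31, 32, 33]), (256, [24, 25, 26, 27, 28, 29, 30]), (259, [13, 14, 18, 19, 20, 21, 22, 23, 24, 25, 26, 27, 28, 29]), (262, [10, 11, 12, 13, 14, 15, 16, 17, 18, 19, 20, 21, 22, 23]), (265, [7, 8, 9, 10, 11, 12, 13, 14, 15]), (268, [])]
```

```bash
python3 -m pendant '[{"jaw":0,"linear":[0.7,0,-1.17],"twist":0},{"jaw":0,"linear":[0.7,0,-1.17],"twist":0},{"jaw":0,"linear":[0,0,0],"twist":0},{"jaw":0,"linear":[-1.15,0,-0.67],"twist":0},{"jaw":0,"linear":[-1.15,0,-0.67],"twist":0},{"jaw":0,"linear":[0,0,0],"twist":0},{"jaw":0,"linear":[0,0,0],"twist":0}]'
python3 - <<'E'
from h import *
c=cams.camera('side'); p=robot.get_obs()['position']-[.5683,.046,.0794]; print('moved board axes mm',(np.array([xs_,ys_,n_])@p*1000).round(1))
u,v=map(int,proj(c,SEAT['red']+[-.0,0,.03])); a=c['color'][v-30:v+30,u-40:u+40]; cv2.imwrite('pics/g5.png',cv2.resize(a,None,fx=9,fy=9,interpolation=cv2.INTER_CUBIC)); print(u,v)
m=mask(c['color'],'red'); vv,uu=np.nonzero(m[220:275,320:367]); uu+=320;vv+=220
for i in(uu.argmin(),uu.argmax(),vv.argmin(),vv.argmax()): print(uu[i],vv[i])
for q in[(43,36),(43,-36),(-17,-36),(-17,36),(-53,0)]: print(q,np.round(proj(c,board('red',q[0],q[1],27+5)),1))
for q in[(31,23),(31,-23)]: print('hole',q,np.round(proj(c,board('red',q[0],q[1],27+5)),1))
E
```

```text
time: 6.98
position: [0.5777, 0.0468, 0.1158]
tool_rot: [-0.043, 0.999, 0.0, -0.0]
ft_force: [-0.9, -0.1, -1.1]
grip_width: 0.0138
grip_force: 12.6
moved board axes mm [25.2  0.2 27. ]
347 249
330 256
360 238
360 238
331 257
(43, 36) [358.9 238.9]
(43, -36) [351.3 250.4]
(-17, -36) [333.6 256.2]
(-17, 36) [341.7 244.7]
(-53, 0) [327.6 253.7]
hole (31, 23) [354.1 242.1]
hole (31, -23) [349.2 249.5]
```

View pics/g5.png

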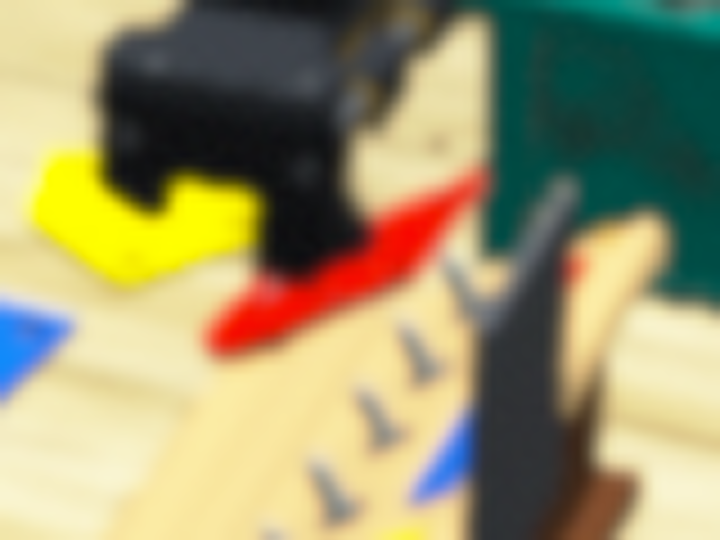

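Held red plate parallel to the board, upper edge at crop (485,175), above the red pins. Descend along the board normal, watching the force.

```bash
python3 -m pendant '[{"jaw":0,"linear":[-0.2,0,0.35],"twist":0},{"jaw":0,"linear":[-0.2,0,0.35],"twist":0},{"jaw":0,"linear":[0,0,0],"twist":0}]'
python3 -m pendant '[{"jaw":0,"linear":[-0.1,0,0.17],"twist":0},{"jaw":0,"linear":[-0.1,0,0.17],"twist":0},{"jaw":0,"linear":[0,0,0],"twist":0},{"jaw":0,"linear":[0,0,0],"twist":0}]'
python3 - <<'E'
from h import *
c=cams.camera('side'); p=robot.get_obs()['position']-[.5683,.046,.0794]; print('moved board axes mm',(np.array([xs_,ys_,n_])@p*1000).round(1))
E
```

```text
time: 7.28
position: [0.5807, 0.0472, 0.108]
tool_rot: [-0.043, 0.999, 0.0, -0.001]
ft_force: [-0.7, -0.2, 0.3]
grip_width: 0.0137
grip_force: 12.6
time: 7.62
position: [0.5834, 0.0473, 0.1058]
tool_rot: [-0.043, 0.999, 0.0, -0.0]
ft_force: [0.4, 0.1, -1.1]
grip_width: 0.0138
grip_force: 12.6
moved board axes mm [26.5  0.  15.4]
```

```bash
python3 -m pendant '[{"jaw":0,"linear":[-0.2,0,0.35],"twist":0},{"jaw":0,"linear":[-0.2,0,0.35],"twist":0},{"jaw":0,"linear":[0,0,0],"twist":0}]'
python3 -m pendant '[{"jaw":0,"linear":[-0.15,0,0.27],"twist":0},{"jaw":0,"linear":[-0.15,0,0.27],"twist":0},{"jaw":0,"linear":[0,0,0],"twist":0},{"jaw":0,"linear":[0,0,0],"twist":0}]'
python3 - <<'E'
from h import *
c=cams.camera('side'); p=robot.get_obs()['position']-[.5683,.046,.0794]; print('moved board axes mm',(np.array([xs_,ys_,n_])@p*1000).round(1))
u,v=map(int,proj(c,SEAT['red']+[-.0,0,.03])); a=c['color'][v-30:v+30,u-40:u+40]; cv2.imwrite('pics/g6.png',cv2.resize(a,None,fx=9,fy=9,interpolation=cv2.INTER_CUBIC)); print(u,v)
m=mask(c['color'],'red'); vv,uu=np.nonzero(m[220:275,320:362]); uu+=320;vv+=220
for i in(uu.argmin(),uu.argmax(),vv.argmin(),vv.argmax()): print(uu[i],vv[i])
for q in[(43,36),(43,-36),(-17,-36),(-17,36),(-53,0)]: print(q,np.round(proj(c,board('red',q[0],q[1],5)),1))
E
```

```text
time: 7.92
position: [0.5857, 0.0476, 0.099]
tool_rot: [-0.043, 0.999, -0.0, -0.002]
ft_force: [-6.0, -1.5, 6.4]
grip_width: 0.0142
grip_force: 17.5
time: 8.25
position: [0.5864, 0.0477, 0.098]
tool_rot: [-0.043, 0.999, -0.0, -0.004]
ft_force: [-16.1, -2.5, 34.8]
grip_width: 0.014
grip_force: 29.9
moved board axes mm [25.   0.1  7. ]
347 249
336 262
361 241
361 241
336 263
(43, 36) [363.  246.8]
(43, -36) [355.6 258.5]
(-17, -36) [337.9 264.1]
(-17, 36) [345.8 252.4]
(-53, 0) [331.7 261.4]
```

View pics/g6.png

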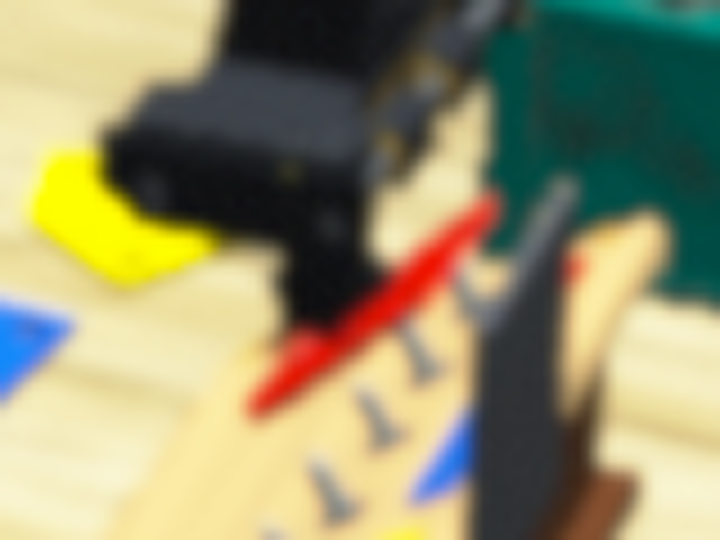

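Plate's tip is down but its hole end (crop 495,200) stands on the pin tips: it is offset. Measure the pins in the side view to find the side camera's bias.

```bash
python3 -m pendant '[{"jaw":0,"linear":[0.3,0,-0.5],"twist":0},{"jaw":0,"linear":[0.3,0,-0.5],"twist":0},{"jaw":0,"linear":[0,0,0],"twist":0}]' 12
python3 - <<'E'
from h import *
print(robot.nose_length)
c=cams.camera('side'); im=cv2.imread('pics/side0.png').astype(float); 
S=cv2.cvtColor(im.astype(np.uint8),cv2.COLOR_BGR2HSV)[...,1].astype(float)
for k in('red','blue','yellow','green'):
  for y in(23,-23):
    u,v=proj(c,board(k,31,y,11)); uu,vv=int(round(u)),int(round(v))+1
    # darkness-weighted centroid: board bright vs pin dark
    w=im[vv-7:vv+8,uu-6:uu+7].max(2); wt=np.clip(170-w,0,None); V,U=np.mgrid[vv-7:vv+8,uu-6:uu+7]
    print(k,y,np.round([u,v],1),'obs',(wt*U).sum()/max(wt.sum(),1),(wt*V).sum()/max(wt.sum(),1))
    if k=='yellow' and y==23: print(w.astype(int))
E
```

```text
time: 8.55
position: [0.5851, 0.0474, 0.1044]
tool_rot: [-0.043, 0.999, -0.0, 0.001]
ft_force: [0.5, 0.2, -1.1]
grip_width: 0.0143
grip_force: 19.4
0.017
red 23 [357.3 248.2] obs 361.71065230400956 249.03919808497906
red -23 [352.5 255.7] obs 355.4375 255.78125
blue 23 [347.9 262.8] obs 351.6222222222222 262.2111111111111
blue -23 [342.6 270.9] obs 345.06617647058823 272.6985294117647
yellow 23 [337.6 278.7] obs 340.979057591623 278.5811518324607
[[250 250 249 248 247 247 249 249 246 229 185 158 182]
 [250 249 248 247 247 248 250 249 247 237 205 158 157]
 [250 249 247 246 247 248 249 249 247 241 218 163 141]
 [249 248 246 244 244 246 248 248 246 240 219 172 153]
 [248 247 245 240 233 234 241 244 245 240 224 200 199]
 [247 246 245 236 215 207 223 237 242 241 235 231 234]
 [247 247 246 237 205 175 191 223 239 244 244 244 245]
 [247 248 248 241 217 168 164 200 231 241 245 246 247]
 [248 249 249 245 228 182 153 175 212 230 239 245 247]
 [249 250 249 247 236 203 155 151 180 205 227 240 246]
 [249 249 249 247 240 216 163 143 162 189 222 240 247]
 [249 249 248 246 239 220 180 170 188 214 233 244 249]
 [247 248 247 245 239 226 214 219 228 237 243 247 251]
 [239 244 245 244 242 237 237 241 243 245 247 249 252]
 [219 234 242 244 244 244 245 247 247 247 248 251 253]]
yellow -23 [331.8 287.6] obs 333.76190476190476 289.76984126984127
green 23 [326.3 296.1] obs 327.96666666666664 298.62666666666667
green -23 [320.  305.9] obs 321.0132450331126 309.6026490066225
```

Run:
```python
from h import *
c=cams.camera('side'); t=cams.camera('top'); W=cloud(c); T=cloud(t)
print('obs',robot.get_obs()['position'])
def plane(B):
    B=B[~np.isnan(B).any(1)]
    for i in range(5):
        A=np.c_[B[:,:2],np.ones(len(B))]; s=np.linalg.lstsq(A,B[:,2],rcond=None)[0]; r=A@s-B[:,2]; B=B[abs(r)<max(.002,1.5*r.std())]
    return s,len(B),r.std()
# bench patches
for p in[(.40,.15),(.40,.02),(.55,.25),(.36,-.03),(.5,0.1)]:
    u,v=map(int,proj(c,(*p,0))); a,b=map(int,proj(t,(*p,0))); print(p,'side z',np.nanmedian(W[v-2:v+3,u-2:u+3,2]).round(4),'top z',np.nanmedian(T[b-2:b+3,a-2:a+3,2]).round(4))
# board patches compare at yellow/green seats lower area
for k in('yellow','green'):
  for xb in(-50,-20,0):
    p=board(k,xb,0,0); u,v=map(int,proj(c,p)); a,b=map(int,proj(t,p))
    f=lambda Q,x,y:(np.nanmedian(Q[y-2:y+3,x-2:x+3].reshape(-1,3),0)-SEAT[k])@n_*1000
    print(k,xb,'side n',f(W,u,v).round(1),'top n',f(T,a,b).round(1))
for col in('blue','green','yellow'):
    m=mask(c['color'],col); z=np.zeros_like(m); z[230:300,240:330]=m[230:300,240:330]
    cs=max(cv2.findContours(z,0,1)[0],key=cv2.contourArea); P=np.array([onplane(c,*q[0],.005)[:2]*1000 for q in cs],np.float32); print('side',col,cv2.minAreaRect(P))
for k,v in templates(t).items(): print([q for q in v])
```

```text
obs [0.58486957 0.04742413 0.10297431]
(0.4, 0.15) side z -0.0014 top z 0.7735
(0.4, 0.02) side z -0.0013 top z 0.0017
(0.55, 0.25) side z 0.1102 top z 0.7583
(0.36, -0.03) side z -0.0017 top z 0.0011
(0.5, 0.1) side z -0.0026 top z 0.7796
yellow -50 side n -5.2 top n -0.7
yellow -20 side n -5.1 top n -1.9
yellow 0 side n -5.2 top n -1.7
green -50 side n -5.2 top n -2.1
green -20 side n -4.6 top n -2.8
green 0 side n -4.9 top n -2.0
side blue ((414.9475402832031, 87.32864379882812), (67.6510238647461, 92.06343841552734), 87.61064910888672)
side green ((424.67633056640625, -53.37964630126953), (90.90689086914062, 66.83454132080078), 34.93375778198242)
side yellow ((439.8553771972656, 197.7589874267578), (59.30388641357422, 97.25979614257812), 59.42829132080078)
[('red', 3181, [345.8, 440.7], [344.1, 441.8, 53.5, 70.9], 41.5, (169, 307, 25, 24))]
[]
[]
[('green', 3875, [425.2, -43.3], [417.3, -48.0, 91.4, 68.5], 33.9, (325, 279, 30, 33))]
```

Run:
```python
from h import *
c=cams.camera('side')
a=cv2.imread('pics/g2side.png'); m=mask(a,'red'); m[:, 270:]=0
cs=max(cv2.findContours(m,0,1)[0],key=cv2.contourArea); print(cv2.boundingRect(cs))
for z in (.117,):
  P=np.array([onplane(c,276+(q[0][0]-1)/3,194+(q[0][1]-1)/3,z)[:2]*1000 for q in cs],np.float32); r=cv2.minAreaRect(P); print(z,r, 'origin',np.array(r[0])+5*headv(5))
  d=headv(4.9); Q=P@np.c_[d,[-d[1],d[0]]]; print('along',Q[:,0].min(),Q[:,0].max(),'across',Q[:,1].min(),Q[:,1].max(),'TCP',np.array([540.3,43.9])@np.c_[d,[-d[1],d[0]]])
```

```text
(111, 118, 100, 46)
0.117 ((542.9899291992188, 43.20228958129883), (92.00126647949219, 74.15727996826172), 4.042416095733643) origin [547.97090269  43.6380683 ]
along 498.8065158643617 590.335399574409 across -40.990703460171616 33.57840691927348 TCP [542.07516646  -2.41120507]
```

Run:
```python
from h import *
c=cams.camera('side'); im=cv2.imread('pics/side0.png'); mx=im.max(2).astype(float)
def onb(u,v,h):
    o,d=ray(c,u,v); p0=SEAT['blue']+n_*h; return o+d*(n_@(p0-o))/(n_@d)
R=[]
i=0
for k in('red','blue','yellow','green'):
  for y in(23,-23):
    u,v=proj(c,board(k,31,y,11)); u+=.8; v+=2.5; uu,vv=int(round(u)),int(round(v))
    wt=np.clip(225-mx[vv-5:vv+6,uu-4:uu+5],0,None); V,U=np.mgrid[vv-5:vv+6,uu-4:uu+5]; V0,U0=np.mgrid[-5:6,-4:5]
    wt[abs(U0-0.5*V0)>3.2]=0
    a,b=(wt*U).sum()/wt.sum(),(wt*V).sum()/wt.sum()
    p=onb(a,b,.006); s=board(k,31,y,0); e=(p-s)@np.array([xs_,ys_,n_]).T*1000; print(k,y,round(a-u+.8,2),round(b-v+2.5,2),'pin err xs,ys,n',e.round(1)); R.append(e)
print(np.mean(R,0),np.median(R,0))
a=im[225:325,300:380]; cv2.imwrite('pics/pins.png',cv2.resize(a,None,fx=6,fy=6,interpolation=cv2.INTER_CUBIC))
```

```text
red 23 2.56 4.96 pin err xs,ys,n [ 17.2 -31.9   6. ]
red -23 0.78 2.87 pin err xs,ys,n [  3.7 -10.5   6. ]
blue 23 0.82 3.0 pin err xs,ys,n [  4.  -10.8   6. ]
blue -23 0.99 3.2 pin err xs,ys,n [  5.  -11.7   6. ]
yellow 23 0.91 3.05 pin err xs,ys,n [ 4.  -9.8  6. ]
yellow -23 0.83 3.23 pin err xs,ys,n [  3.9 -10.1   6. ]
green 23 0.97 3.3 pin err xs,ys,n [  4.3 -10.    6. ]
green -23 0.96 3.33 pin err xs,ys,n [ 4.1 -9.4  6. ]
[  5.80040655 -13.02565094   6.00144382] [  4.07265311 -10.27779716   6.00144382]
```

View pics/pins.png

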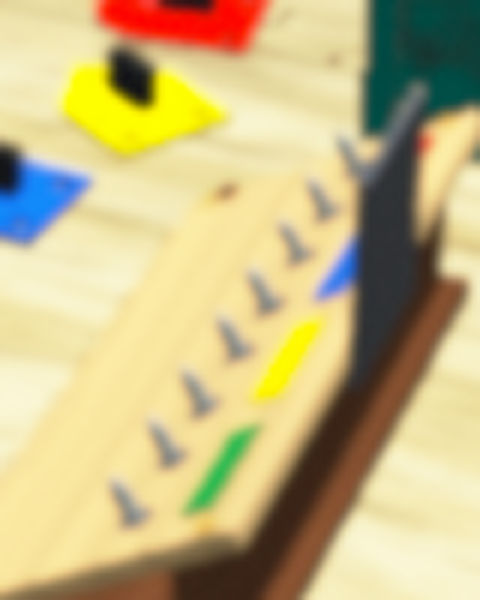

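Pins are visible as a row of eight cones (crop 350,155 → 125,500), consistently ~3 px below prediction, so the side view is biased and oblique. I'll set red flat on the bench again at heading 95° and use it to calibrate the top camera against the robot.

```bash
python3 -m pendant '[{"jaw":0,"linear":[1,0,-3.5],"twist":0},{"jaw":0,"linear":[1,0,-3.5],"twist":0},{"jaw":0,"linear":[1.17,3.5,0],"twist":0},{"jaw":0,"linear":[1.17,3.5,0],"twist":0},{"jaw":0,"linear":[1.17,3.5,0],"twist":0},{"jaw":0,"linear":[1.17,3.5,0],"twist":0},{"jaw":0,"linear":[1.17,3.5,0],"twist":0},{"jaw":0,"linear":[1.17,3.5,0],"twist":0},{"jaw":0,"linear":[1.17,3.5,0],"twist":0},{"jaw":0,"linear":[0,0,0],"twist":0},{"jaw":0,"linear":[0,0,0],"twist":0}]' 12
python3 -c "
from h import *
move(.43,.31,.03,95)"
```

```text
time: 9.72
position: [0.4609, 0.2846, 0.173]
tool_rot: [-0.045, 0.999, -0.0, -0.0]
ft_force: [-0.0, -0.7, -0.3]
grip_width: 0.0141
grip_force: 19.2
head 95.2 q6 -1.31 twist 0.2 then cm [ 2.85  2.81 14.3 ] pos [0.4609 0.2846 0.173 ]
```

```bash
python3 -m pendant '[{"jaw":0,"linear":[2.85,2.8,0],"twist":0},{"jaw":0,"linear":[0,0,3.5],"twist":0},{"jaw":0,"linear":[0,0,3.5],"twist":0},{"jaw":0,"linear":[0,0,2],"twist":0},{"jaw":0,"linear":[0,0,1],"twist":0},{"jaw":0,"linear":[0,0,1],"twist":0},{"jaw":0,"linear":[0,0,1],"twist":0},{"jaw":0,"linear":[0,0,0.7],"twist":0},{"jaw":0,"linear":[0,0,0.6],"twist":0},{"jaw":0,"linear":[0,0,0.5],"twist":0},{"jaw":0,"linear":[0,0,0.4],"twist":0},{"jaw":0,"linear":[0,0,0],"twist":0}]' 12
python3 -m pendant '[{"jaw":0,"linear":[0,0,0],"twist":0},{"jaw":0,"linear":[0,0,0],"twist":0}]' 12
```

```text
time: 10.72
position: [0.4356, 0.3092, 0.033]
tool_rot: [-0.042, 0.999, 0.001, 0.004]
ft_force: [2.4, 0.7, 3.2]
grip_width: 0.0142
grip_force: 12.0
time: 10.88
position: [0.4334, 0.3088, 0.0327]
tool_rot: [-0.043, 0.999, 0.001, 0.002]
ft_force: [3.6, 0.1, 4.9]
grip_width: 0.0136
grip_force: 12.0
```

```bash
python3 -m pendant '[{"jaw":0,"linear":[0,0,0.3],"twist":0},{"jaw":0,"linear":[0,0,0.2],"twist":0},{"jaw":0,"linear":[0,0,0],"twist":0},{"jaw":0,"linear":[0,0,0],"twist":0}]' 12
python3 -m pendant '[{"jaw":0.4,"linear":[0,0,0],"twist":0},{"jaw":0.4,"linear":[0,0,0],"twist":0},{"jaw":0.4,"linear":[0,0,0],"twist":0},{"jaw":0.4,"linear":[0,0,0],"twist":0},{"jaw":0.4,"linear":[0,0,-3.5],"twist":0},{"jaw":0.4,"linear":[0,0,-4],"twist":0},{"jaw":0.4,"linear":[0,0,-4],"twist":0},{"jaw":0.4,"linear":[2.4,3.2,-1],"twist":0},{"jaw":0.4,"linear":[2.4,3.2,-1],"twist":0},{"jaw":0.4,"linear":[2.4,3.2,0],"twist":0},{"jaw":0.4,"linear":[2.4,3.2,0],"twist":0},{"jaw":0.4,"linear":[2.4,3.2,0],"twist":0}]'
python3 -m pendant '[{"jaw":0.4,"linear":[2.4,3.2,0],"twist":0},{"jaw":0.4,"linear":[2.4,3.2,0],"twist":0},{"jaw":0.4,"linear":[2.4,3.2,0],"twist":0},{"jaw":0.4,"linear":[2.4,3.2,0],"twist":0},{"jaw":0.4,"linear":[0,0,0],"twist":0},{"jaw":0.4,"linear":[0,0,0],"twist":0}]'
cat >> h.py <<'E'
def plane(B):
    B=B[~np.isnan(B).any(1)]
    for i in range(6):
        A=np.c_[B[:,:2],np.ones(len(B))]; s=np.linalg.lstsq(A,B[:,2],rcond=None)[0]; r=A@s-B[:,2]; B=B[abs(r)<max(.0015,2*r.std())]
    return s,len(B),r.std()
E
python3 - <<'E'
from h import *
c=cams.camera('top'); T=cloud(c); cv2.imwrite('pics/t2.png',c['color'])
for k,v in templates(c).items(): print([q for q in v])
print('bench',plane(T[318:335,260:330].reshape(-1,3)))
for a,b in((229,247),(226,240),(230,250)):
  Q=np.concatenate([T[229+int(0):a+18,310+20:400].reshape(-1,3)]); 
  s,n,r=plane(T[a:b,312:402].reshape(-1,3)); print(s,n,r,'z at .61,-.08',s@[.61,-.08,1],np.degrees(np.arctan(np.hypot(*s[:2]))))
for v in range(205,256,4):
  print(v,np.nanmedian(T[v,335:375],0).round(4))
E
```

```text
time: 11.22
position: [0.4309, 0.3081, 0.0264]
tool_rot: [-0.043, 0.999, -0.0, -0.0]
ft_force: [2.7, 0.6, 3.3]
grip_width: 0.0137
grip_force: 12.0
time: 12.22
position: [0.2962, 0.4581, 0.1618]
tool_rot: [-0.042, 0.999, -0.0, -0.0]
ft_force: [0.2, 0.7, -0.0]
grip_width: 0.0346
grip_force: 0.0
time: 12.72
position: [0.1891, 0.5775, 0.161]
tool_rot: [-0.045, 0.999, -0.001, -0.0]
ft_force: [0.3, -0.0, 0.0]
grip_width: 0.0344
grip_force: 0.0
[('red', 3231, [345.6, 440.3], [344.0, 442.1, 54.1, 70.5], 38.7, (169, 307, 25, 24)), ('red', 5942, [439.8, 309.4], [437.3, 309.5, 95.0, 70.5], 2.2, (213, 274, 24, 32))]
[('yellow', 5136, [443.3, 208.6], [437.0, 211.9, 72.2, 92.0], 61.2, (245, 272, 29, 32))]
[('blue', 5813, [408.4, 93.5], [408.7, 93.2, 67.9, 92.0], 88.2, (284, 284, 24, 31))]
[('green', 3898, [425.0, -43.5], [417.3, -48.0, 91.4, 68.5], 33.9, (325, 279, 30, 33))]
bench (array([-0.00741243, -0.00159451,  0.00251744]), 1040, np.float64(0.0031075387601151886))
[ 0.55987947  0.05017119 -0.27430814] 1415 0.0032249972212299582 z at .61,-.08 0.06320464033002066 29.341338377369777
[ 0.54713251  0.0503493  -0.2663578 ] 1108 0.003205926688844822 z at .61,-.08 0.06336508675525143 28.786343232629232
[ 0.55918859  0.05126278 -0.27384787] 1567 0.0032304016840875825 z at .61,-.08 0.06315614500989847 29.315665195514917
205 [ 0.6771 -0.0836  0.104 ]
209 [ 0.6668 -0.0834  0.0969]
213 [ 0.6562 -0.0836  0.091 ]
217 [ 0.6458 -0.084   0.0835]
221 [ 0.6347 -0.084   0.0792]
225 [ 0.6242 -0.0842  0.072 ]
229 [ 0.6137 -0.0847  0.0642]
233 [ 0.6023 -0.085   0.0604]
237 [ 0.5915 -0.0851  0.0533]
241 [ 0.5804 -0.0854  0.0476]
245 [ 0.5694 -0.0856  0.0406]
249 [ 0.5583 -0.0854  0.0335]
253 [ 0.5475 -0.0844  0.0253]
```

```bash
cat >> h.py <<'E'
for k in SEAT: SEAT[k]=SEAT[k]+np.array([.0005,0,-.0018])
D5=np.array([.9963,.0865,0])
E
python3 -m pendant '[{"jaw":0.4,"linear":[-2.4,-3.2,0],"twist":0},{"jaw":0.4,"linear":[-2.4,-3.2,0],"twist":0},{"jaw":0.4,"linear":[-2.4,-3.2,0],"twist":0},{"jaw":0.4,"linear":[-2.4,-3.2,0],"twist":0},{"jaw":0.4,"linear":[-2.4,-3.2,0],"twist":0},{"jaw":0.4,"linear":[-2.4,-3.2,0],"twist":0},{"jaw":0.4,"linear":[-2.4,-3.2,0],"twist":0},{"jaw":0.4,"linear":[-2.4,-3.2,0],"twist":0},{"jaw":0.4,"linear":[-2.4,-3.2,0],"twist":0},{"jaw":0.4,"linear":[0,0,0],"twist":0},{"jaw":0.4,"linear":[0,0,0],"twist":0}]' 12
python3 -c "
from h import *
move(.4418,.3096,.028,95)"
```

```text
time: 13.68
position: [0.433, 0.3048, 0.1614]
tool_rot: [-0.039, 0.999, -0.0, -0.0]
ft_force: [-0.7, 0.1, 0.3]
grip_width: 0.0347
grip_force: 0.0
head 94.5 q6 -1.25 twist -0.5 then cm [-0.93  0.41 13.34] pos [0.433  0.3048 0.1614]
```

```bash
python3 -m pendant '[{"jaw":0.4,"linear":[-0.93,0.41,3.5],"twist":-0.5},{"jaw":0.4,"linear":[0,0,3.5],"twist":0},{"jaw":0.4,"linear":[0,0,3],"twist":0},{"jaw":0.4,"linear":[0,0,2.3],"twist":0},{"jaw":0.4,"linear":[0,0,1],"twist":0},{"jaw":0.4,"linear":[0,0,0],"twist":0},{"jaw":0.4,"linear":[0,0,0],"twist":0}]' 12
python3 -m pendant '[{"jaw":0,"linear":[0,0,0],"twist":0},{"jaw":0,"linear":[0,0,0],"twist":0},{"jaw":0,"linear":[0,0,0],"twist":0},{"jaw":0,"linear":[0,0,0],"twist":0},{"jaw":0,"linear":[0,0,0],"twist":0},{"jaw":0,"linear":[0,0,0],"twist":0}]' 12
python3 -m pendant '[{"jaw":0,"linear":[0,0,-3.5],"twist":0},{"jaw":0,"linear":[0,0,-4],"twist":0},{"jaw":0,"linear":[0,0,-4],"twist":0},{"jaw":0,"linear":[0,0,0],"twist":0},{"jaw":0,"linear":[0,0,0],"twist":0}]'
python3 -c "
from h import *
p=SEAT['red']-.0138*D5; p[2]=.15; move(*p,95)"
```

```text
time: 14.27
position: [0.4395, 0.3133, 0.0287]
tool_rot: [-0.047, 0.999, -0.0, -0.0]
ft_force: [0.4, -0.1, -0.4]
grip_width: 0.0347
grip_force: 0.0
time: 14.77
position: [0.4407, 0.3133, 0.0296]
tool_rot: [-0.047, 0.999, 0.0, 0.001]
ft_force: [0.0, -0.6, 6.0]
grip_width: 0.014
grip_force: 12.0
time: 15.18
position: [0.4416, 0.3139, 0.146]
tool_rot: [-0.047, 0.999, 0.001, 0.003]
ft_force: [0.3, 0.2, -1.8]
grip_width: 0.014
grip_force: 12.0
head 95.4 q6 -1.25 twist 0.4 then cm [-12.47 -27.78  -0.38] pos [0.4416 0.3139 0.146 ]
```

```bash
python3 -m pendant '[{"jaw":0,"linear":[-1.35,-3.09,0],"twist":0.4},{"jaw":0,"linear":[-1.35,-3.09,0],"twist":0},{"jaw":0,"linear":[-1.35,-3.09,0],"twist":0},{"jaw":0,"linear":[-1.35,-3.09,0],"twist":0},{"jaw":0,"linear":[-1.35,-3.09,0],"twist":0},{"jaw":0,"linear":[-1.35,-3.09,0],"twist":0},{"jaw":0,"linear":[-1.35,-3.09,0],"twist":0},{"jaw":0,"linear":[-1.35,-3.09,0],"twist":0},{"jaw":0,"linear":[-1.35,-3.09,0],"twist":0},{"jaw":0,"linear":[0,0,0],"twist":0},{"jaw":0,"linear":[0,0,0],"twist":0},{"jaw":0,"linear":[0,0,0],"twist":0}]'
python3 - <<'E'
from h import *
p=SEAT['red']-.0151*D5; p[2]=.126; move(*p,95)
c=cams.camera('side'); u,v=map(int,proj(c,SEAT['red']+[0,0,.03])); a=c['color'][v-30:v+30,u-40:u+40]; cv2.imwrite('pics/h1.png',cv2.resize(a,None,fx=9,fy=9,interpolation=cv2.INTER_CUBIC))
E
```

```text
time: 16.18
position: [0.5838, 0.0471, 0.1417]
tool_rot: [-0.043, 0.999, 0.001, -0.002]
ft_force: [-0.5, -0.3, -1.2]
grip_width: 0.0143
grip_force: 12.0
head 94.9 q6 -1.77 twist -0.1 then cm [-0.51  0.04  1.57] pos [0.5838 0.0471 0.1417]
```

View pics/h1.png

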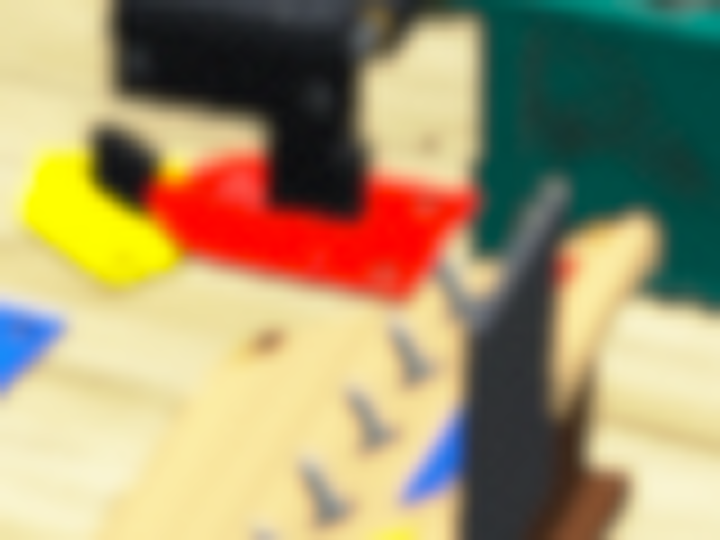

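Held flat; hole centres at crop (385,272)/(430,200), pin tips at (400,325)/(445,262): the offset matches ~5 mm forward and 17 mm down, as computed. Lower onto the tips.

```bash
python3 -m pendant '[{"jaw":0,"linear":[-0.5,0,0],"twist":0},{"jaw":0,"linear":[0,0,0],"twist":0},{"jaw":0,"linear":[0,0,0.6],"twist":0},{"jaw":0,"linear":[0,0,0.6],"twist":0},{"jaw":0,"linear":[0,0,0],"twist":0},{"jaw":0,"linear":[0,0,0],"twist":0}]'
python3 -m pendant '[{"jaw":0,"linear":[0,0,0.4],"twist":0},{"jaw":0,"linear":[0,0,0.3],"twist":0},{"jaw":0,"linear":[0,0,0],"twist":0},{"jaw":0,"linear":[0,0,0],"twist":0}]'
python3 -c "
from h import *
p=SEAT['red']-.0151*D5; p[2]=.1225; move(*p,95)"
```

```text
time: 16.73
position: [0.5899, 0.0476, 0.1308]
tool_rot: [-0.044, 0.999, 0.0, -0.001]
ft_force: [1.6, 0.1, -0.7]
grip_width: 0.0146
grip_force: 12.0
time: 17.07
position: [0.5905, 0.0472, 0.1243]
tool_rot: [-0.044, 0.999, 0.0, -0.0]
ft_force: [0.0, -0.2, -0.3]
grip_width: 0.0135
grip_force: 12.0
head 95.0 q6 -1.77 twist -0.0 then cm [0.17 0.09 0.18] pos [0.5905 0.0472 0.1243]
```

```bash
python3 -m pendant '[{"jaw":0,"linear":[0,0.05,0.3],"twist":0},{"jaw":0,"linear":[0,0,0.3],"twist":0},{"jaw":0,"linear":[0,0,0],"twist":0},{"jaw":0,"linear":[0,0,0],"twist":0}]'
python3 -m pendant '[{"jaw":0,"linear":[0,0,0.3],"twist":0},{"jaw":0,"linear":[0,0,0.3],"twist":0},{"jaw":0,"linear":[0,0,0],"twist":0},{"jaw":0,"linear":[0,0,0],"twist":0}]'
python3 - <<'E'
from h import *
c=cams.camera('side'); cv2.imwrite('pics/s3.png',c['color'])
m=mask(c['color'],'red'); z=np.zeros_like(m); z[225:275,318:366]=m[225:275,318:366]
for i in range(225,275,4): 
  q=z[i].nonzero()[0]; print(i,(q.min(),q.max(),len(q)) if len(q) else '')
E
```

```text
time: 17.4
position: [0.5914, 0.0475, 0.1186]
tool_rot: [-0.044, 0.999, -0.0, 0.001]
ft_force: [2.0, -0.3, -1.7]
grip_width: 0.014
grip_force: 12.0
time: 17.73
position: [0.5915, 0.0475, 0.1126]
tool_rot: [-0.044, 0.999, -0.0, 0.001]
ft_force: [3.3, -1.4, -0.6]
grip_width: 0.014
grip_force: 12.0
225 
229 
233 
237 
241 
245 
249 (np.int64(331), np.int64(362), 20)
253 (np.int64(329), np.int64(360), 32)
257 (np.int64(334), np.int64(359), 24)
261 
265 
269 
273
```

```bash
python3 -m pendant '[{"jaw":0,"linear":[0,0,0.3],"twist":0},{"jaw":0,"linear":[0,0,0.3],"twist":0},{"jaw":0,"linear":[0,0,0],"twist":0},{"jaw":0,"linear":[0,0,0],"twist":0}]'
python3 -m pendant '[{"jaw":0,"linear":[0,0,0.3],"twist":0},{"jaw":0,"linear":[0,0,0.3],"twist":0},{"jaw":0,"linear":[0,0,0],"twist":0},{"jaw":0,"linear":[0,0,0],"twist":0}]'
cat >> h.py <<'E'
def ext(col,roi):
    c=cams.camera('side'); m=mask(c['color'],col); y0,y1,x0,x1=roi
    print(col,[(i,int(q.min()),int(q.max())) for i in range(y0,y1,3) if len(q:=m[i,x0:x1].nonzero()[0]+x0)]); return c
E
python3 - <<'E'
from h import *
c=ext('red',(225,280,318,366))
print([np.round(proj(c,board('red',x,y,5))+np.array([.8,2.8]),1).tolist() for x,y in((43,36),(43,-36),(-17,-36),(-17,36),(-53,0))])
E
```

```text
time: 18.12
position: [0.59, 0.0477, 0.1061]
tool_rot: [-0.044, 0.999, 0.0, -0.001]
ft_force: [2.4, -1.3, -0.6]
grip_width: 0.014
grip_force: 12.0
time: 18.45
position: [0.5896, 0.0479, 0.0999]
tool_rot: [-0.044, 0.999, 0.0, -0.001]
ft_force: [0.3, -0.9, 0.3]
grip_width: 0.0142
grip_force: 12.0
red [(249, 360, 363), (252, 350, 361), (255, 334, 359), (258, 331, 358), (261, 331, 349)]
[[363.9, 250.1], [356.5, 261.9], [338.8, 267.5], [346.7, 255.8], [332.7, 264.8]]
```

```bash
python3 -m pendant '[{"jaw":0,"linear":[0,0,0.3],"twist":0},{"jaw":0,"linear":[0,0,0.3],"twist":0},{"jaw":0,"linear":[0,0,0],"twist":0},{"jaw":0,"linear":[0,0,0],"twist":0}]'
python3 -m pendant '[{"jaw":0,"linear":[0,0,0.2],"twist":0},{"jaw":0,"linear":[0,0,0.2],"twist":0},{"jaw":0,"linear":[0,0,0],"twist":0},{"jaw":0,"linear":[0,0,0],"twist":0}]'
python3 - <<'E'
from h import *
c=ext('red',(225,280,318,366))
E
```

```text
time: 18.83
position: [0.5901, 0.048, 0.0941]
tool_rot: [-0.044, 0.999, 0.0, -0.001]
ft_force: [-1.4, 0.2, -0.2]
grip_width: 0.0139
grip_force: 12.0
time: 19.17
position: [0.5905, 0.048, 0.0904]
tool_rot: [-0.044, 0.999, 0.0, -0.0]
ft_force: [-0.6, -1.0, 1.2]
grip_width: 0.0141
grip_force: 12.0
red [(249, 361, 362), (252, 353, 361), (255, 354, 359), (258, 337, 359), (261, 335, 353), (264, 333, 343)]
```

```bash
python3 -m pendant '[{"jaw":0,"linear":[0,0,0.25],"twist":0},{"jaw":0,"linear":[0,0,0.25],"twist":0},{"jaw":0,"linear":[0,0,0],"twist":0},{"jaw":0,"linear":[0,0,0],"twist":0}]'
python3 - <<'E'
from h import *
c=ext('red',(225,280,318,366))
E
```

```text
time: 19.55
position: [0.5916, 0.0481, 0.0876]
tool_rot: [-0.044, 0.999, 0.0, 0.001]
ft_force: [-3.9, 1.1, 11.8]
grip_width: 0.0138
grip_force: 13.5
red [(249, 361, 362), (252, 353, 361), (255, 354, 359), (258, 338, 359), (261, 335, 353), (264, 333, 343)]
```

Force 12 N along the board normal: red is flat. Release, rise and turn for yellow.

```bash
python3 -m pendant '[{"jaw":0.35,"linear":[0,0,0],"twist":0},{"jaw":0.35,"linear":[0,0,0],"twist":0},{"jaw":0.35,"linear":[0,0,0],"twist":0},{"jaw":0.35,"linear":[0,0,0],"twist":0},{"jaw":0.35,"linear":[0,0,-1],"twist":0},{"jaw":0.35,"linear":[0,0,-3],"twist":0},{"jaw":0.4,"linear":[0,0,-4],"twist":0},{"jaw":0.4,"linear":[3.5,0,0],"twist":6.7},{"jaw":0.4,"linear":[0,0,0],"twist":6.7},{"jaw":0.4,"linear":[0,0,0],"twist":6.7},{"jaw":0.4,"linear":[0,0,0],"twist":6.7},{"jaw":0.4,"linear":[0,0,0],"twist":6.7}]'
python3 -m pendant '[{"jaw":0.4,"linear":[0,0,0],"twist":0},{"jaw":0.4,"linear":[0,0,0],"twist":0},{"jaw":0.4,"linear":[0,0,0],"twist":0}]'
python3 - <<'E'
from h import *
c=ext('red',(225,280,318,366)); ext('yellow',(225,260,300,345))
move(.4409,.2098,.10,61.5)
E
```

```text
time: 20.6
position: [0.5567, 0.0446, 0.1665]
tool_rot: [0.249, 0.968, 0.0, 0.002]
ft_force: [-0.3, -0.8, 0.6]
grip_width: 0.0349
grip_force: 0.0
time: 20.85
position: [0.5562, 0.0446, 0.1658]
tool_rot: [0.245, 0.97, 0.0, 0.001]
ft_force: [-0.1, 0.2, 0.2]
grip_width: 0.0348
grip_force: 0.0
red [(249, 361, 362), (252, 353, 361), (255, 354, 359), (258, 338, 359), (261, 335, 353), (264, 333, 343)]
yellow [(237, 312, 329), (240, 311, 332), (243, 310, 336), (246, 313, 334), (249, 317, 326)]
head 61.6 q6 -1.20 twist 0.1 then cm [17.99  9.02  6.56] pos [0.5559 0.0447 0.1656]
```

```bash
python3 -m pendant '[{"jaw":0.4,"linear":[3.6,1.8,0],"twist":0},{"jaw":0.4,"linear":[3.6,1.8,0],"twist":0},{"jaw":0.4,"linear":[3.6,1.8,0],"twist":0},{"jaw":0.4,"linear":[3.6,1.8,0],"twist":0},{"jaw":0.4,"linear":[3.6,1.8,0],"twist":0},{"jaw":0.4,"linear":[0,0,3.3],"twist":0},{"jaw":0.4,"linear":[0,0,3.3],"twist":0},{"jaw":0.4,"linear":[0,0,0],"twist":0},{"jaw":0.4,"linear":[0,0,0],"twist":0},{"jaw":0.4,"linear":[0,0,0],"twist":0}]' 12
python3 - <<'E'
from h import *
c=cams.camera('top')
for k,v in templates(c,(190,335,150,420)).items(): print(k,[q for q in v if q[1]>2000])
move(.4409,.2098,.029,61.5)
E
```

```text
time: 21.78
position: [0.4414, 0.2096, 0.1004]
tool_rot: [0.246, 0.969, 0.0, 0.001]
ft_force: [-0.2, -0.3, 0.9]
grip_width: 0.0345
grip_force: 0.0
red [('red', 6003, [611.4, 51.7], [609.0, 51.7, 93.6, 73.7], 4.6, (297, 219, 25, 31))]
yellow []
blue [('blue', 5822, [408.5, 93.6], [409.3, 93.0, 91.0, 70.0], 0.2, (284, 284, 24, 31))]
green [('green', 3856, [425.2, -43.4], [417.5, -48.3, 91.5, 67.6], 33.8, (325, 279, 30, 33))]
head 61.5 q6 -0.86 twist -0.0 then cm [ 0.12 -0.04  7.19] pos [0.4419 0.2096 0.1009]
```

```bash
python3 -m pendant '[{"jaw":0.4,"linear":[0.1,0,3],"twist":0},{"jaw":0.4,"linear":[0,0,3],"twist":0},{"jaw":0.4,"linear":[0,0,1.1],"twist":0},{"jaw":0.4,"linear":[0,0,0],"twist":0},{"jaw":0.4,"linear":[0,0,0],"twist":0},{"jaw":0,"linear":[0,0,0],"twist":0},{"jaw":0,"linear":[0,0,0],"twist":0},{"jaw":0,"linear":[0,0,0],"twist":0},{"jaw":0,"linear":[0,0,0],"twist":0},{"jaw":0,"linear":[0,0,0],"twist":0},{"jaw":0,"linear":[0,0,0],"twist":0}]' 12
python3 -m pendant '[{"jaw":0,"linear":[0,0,-3.5],"twist":0},{"jaw":0,"linear":[0,0,-4],"twist":0},{"jaw":0,"linear":[0,0,-4.1],"twist":0},{"jaw":0,"linear":[0,0,-1.2],"twist":-6.7},{"jaw":0,"linear":[0,0,0],"twist":-6.7},{"jaw":0,"linear":[0,0,0],"twist":-6.7},{"jaw":0,"linear":[0,0,0],"twist":-6.7},{"jaw":0,"linear":[0,0,0],"twist":-6.7},{"jaw":0,"linear":[0,0,0],"twist":0},{"jaw":0,"linear":[0,0,0],"twist":0},{"jaw":0,"linear":[0,0,0],"twist":0}]'
python3 - <<'E'
from h import *
p=SEAT['yellow']-.0135*D5; p[2]=.15; move(*p,95)
E
```

```text
time: 22.75
position: [0.4402, 0.2103, 0.0295]
tool_rot: [0.246, 0.969, 0.0, 0.001]
ft_force: [-0.8, 0.3, 6.4]
grip_width: 0.0135
grip_force: 12.0
time: 23.67
position: [0.4393, 0.2101, 0.1564]
tool_rot: [-0.042, 0.999, -0.0, -0.0]
ft_force: [-0.2, 0.5, -1.0]
grip_width: 0.0137
grip_force: 12.0
head 94.9 q6 -1.44 twist -0.1 then cm [-13.61 -35.06   0.64] pos [0.4393 0.2101 0.1564]
```

```bash
python3 -m pendant '[{"jaw":0,"linear":[-1.36,-3.51,0],"twist":0},{"jaw":0,"linear":[-1.36,-3.51,0],"twist":0},{"jaw":0,"linear":[-1.36,-3.51,0],"twist":0},{"jaw":0,"linear":[-1.36,-3.51,0],"twist":0},{"jaw":0,"linear":[-1.36,-3.51,0],"twist":0},{"jaw":0,"linear":[-1.36,-3.51,0],"twist":0},{"jaw":0,"linear":[-1.36,-3.51,0],"twist":0},{"jaw":0,"linear":[-1.36,-3.51,0],"twist":0},{"jaw":0,"linear":[-1.36,-3.51,0],"twist":0},{"jaw":0,"linear":[-1.36,-3.51,0],"twist":0},{"jaw":0,"linear":[0,0,0],"twist":0},{"jaw":0,"linear":[0,0,0],"twist":0}]'
python3 -m pendant '[{"jaw":0,"linear":[0,0,0],"twist":0},{"jaw":0,"linear":[0,0,0],"twist":0}]'
python3 - <<'E'
from h import *
p=SEAT['yellow']-.0135*D5; p[2]=.132; move(*p,95)
c=cams.camera('side'); cv2.imwrite('pics/y1.png',c['color']); ext('yellow',(225,300,300,360))
E
```

```text
time: 24.67
position: [0.6063, -0.13, 0.1561]
tool_rot: [-0.041, 0.999, -0.0, 0.0]
ft_force: [-0.3, 0.1, -0.6]
grip_width: 0.0138
grip_force: 12.0
time: 24.83
position: [0.6044, -0.1262, 0.156]
tool_rot: [-0.044, 0.999, 0.001, -0.001]
ft_force: [-0.5, 0.3, -1.2]
grip_width: 0.0139
grip_force: 12.0
head 95.0 q6 -2.05 twist 0.0 then cm [-0.11 -0.12  2.4 ] pos [ 0.6044 -0.1262  0.156 ]
yellow [(261, 317, 317), (264, 307, 341), (267, 306, 343), (270, 309, 341), (273, 311, 339), (276, 317, 337), (279, 329, 353), (282, 346, 352), (285, 344, 350), (288, 343, 348), (291, 342, 346)]
```

```bash
python3 -m pendant '[{"jaw":0,"linear":[-0.1,-0.12,1],"twist":0},{"jaw":0,"linear":[0,0,1.4],"twist":0},{"jaw":0,"linear":[0,0,0],"twist":0},{"jaw":0,"linear":[0,0,0.4],"twist":0},{"jaw":0,"linear":[0,0,0.3],"twist":0},{"jaw":0,"linear":[0,0,0],"twist":0},{"jaw":0,"linear":[0,0,0],"twist":0}]'
python3 -c "
from h import *
p=SEAT['yellow']-.0135*D5; p[2]=.1225; move(*p,95)"
```

```text
time: 25.52
position: [0.6061, -0.1285, 0.1253]
tool_rot: [-0.044, 0.999, 0.0, -0.001]
ft_force: [-1.2, 0.5, -1.1]
grip_width: 0.0145
grip_force: 12.0
head 95.0 q6 -2.05 twist 0.0 then cm [0.05 0.13 0.28] pos [ 0.6061 -0.1285  0.1253]
```

```bash
python3 -m pendant '[{"jaw":0,"linear":[0,0.06,0.3],"twist":0},{"jaw":0,"linear":[0,0,0.3],"twist":0},{"jaw":0,"linear":[0,0,0.3],"twist":0},{"jaw":0,"linear":[0,0,0],"twist":0},{"jaw":0,"linear":[0,0,0],"twist":0}]'
python3 -m pendant '[{"jaw":0,"linear":[0,0,0.3],"twist":0},{"jaw":0,"linear":[0,0,0.3],"twist":0},{"jaw":0,"linear":[0,0,0],"twist":0},{"jaw":0,"linear":[0,0,0],"twist":0}]'
```

```text
time: 25.93
position: [0.6075, -0.1284, 0.1165]
tool_rot: [-0.044, 0.999, -0.0, 0.001]
ft_force: [0.8, -0.5, -2.4]
grip_width: 0.0139
grip_force: 12.0
time: 26.27
position: [0.607, -0.1285, 0.1106]
tool_rot: [-0.044, 0.999, -0.0, 0.0]
ft_force: [1.0, -1.1, 0.9]
grip_width: 0.0139
grip_force: 12.0
```

```bash
python3 -m pendant '[{"jaw":0,"linear":[0,0,0.3],"twist":0},{"jaw":0,"linear":[0,0,0.3],"twist":0},{"jaw":0,"linear":[0,0,0.3],"twist":0},{"jaw":0,"linear":[0,0,0],"twist":0},{"jaw":0,"linear":[0,0,0],"twist":0}]'
python3 -m pendant '[{"jaw":0,"linear":[0,0,0.3],"twist":0},{"jaw":0,"linear":[0,0,0.3],"twist":0},{"jaw":0,"linear":[0,0,0],"twist":0},{"jaw":0,"linear":[0,0,0],"twist":0}]'
python3 - <<'E'
from h import *
c=ext('yellow',(225,308,300,345))
print([np.round(proj(c,board('yellow',x,y,5))+np.array([.8,2.8]),1).tolist() for x,y in((43,36),(43,-36),(-17,-36),(-17,36),(-53,0))])
E
```

```text
time: 26.68
position: [0.6061, -0.1279, 0.1009]
tool_rot: [-0.043, 0.999, 0.001, -0.001]
ft_force: [-1.9, -0.6, 1.1]
grip_width: 0.0137
grip_force: 12.0
time: 27.02
position: [0.6067, -0.1278, 0.0951]
tool_rot: [-0.044, 0.999, 0.0, -0.0]
ft_force: [-1.4, 0.2, 0.1]
grip_width: 0.0141
grip_force: 12.0
yellow [(279, 340, 344), (282, 329, 344), (285, 331, 344), (288, 314, 344), (291, 310, 344), (294, 311, 336), (297, 315, 318)]
[[344.9, 280.4], [336.0, 294.4], [317.1, 299.9], [326.5, 285.9], [311.0, 296.0]]
```

Hole end is home (279–280), tip still coming down. Press to contact.

```bash
python3 -m pendant '[{"jaw":0,"linear":[0,0,0.3],"twist":0},{"jaw":0,"linear":[0,0,0.3],"twist":0},{"jaw":0,"linear":[0,0,0],"twist":0},{"jaw":0,"linear":[0,0,0],"twist":0}]'
python3 -m pendant '[{"jaw":0,"linear":[0,0,0.25],"twist":0},{"jaw":0,"linear":[0,0,0],"twist":0},{"jaw":0,"linear":[0,0,0],"twist":0}]'
python3 - <<'E'
from h import *
c=ext('yellow',(225,308,300,345))
E
```

```text
time: 27.4
position: [0.6074, -0.1279, 0.0899]
tool_rot: [-0.044, 0.999, 0.0, 0.001]
ft_force: [-0.4, 2.3, 2.8]
grip_width: 0.0137
grip_force: 12.0
time: 27.65
position: [0.6078, -0.1279, 0.0887]
tool_rot: [-0.044, 0.999, -0.0, 0.001]
ft_force: [-2.4, 2.1, 10.3]
grip_width: 0.014
grip_force: 12.1
yellow [(279, 341, 344), (282, 331, 344), (285, 331, 344), (288, 328, 344), (291, 314, 344), (294, 311, 336), (297, 313, 323)]
```

```bash
python3 -m pendant '[{"jaw":0.35,"linear":[0,0,0],"twist":0},{"jaw":0.35,"linear":[0,0,0],"twist":0},{"jaw":0.35,"linear":[0,0,0],"twist":0},{"jaw":0.35,"linear":[0,0,0],"twist":0},{"jaw":0.35,"linear":[0,0,-1],"twist":0},{"jaw":0.35,"linear":[0,0,-3],"twist":0},{"jaw":0.4,"linear":[0,0,-4],"twist":0},{"jaw":0.4,"linear":[3.5,0,0],"twist":6},{"jaw":0.4,"linear":[0,0,0],"twist":0},{"jaw":0.4,"linear":[0,0,0],"twist":0},{"jaw":0.4,"linear":[0,0,0],"twist":0}]'
python3 - <<'E'
from h import *
ext('yellow',(225,308,300,345))
c=cams.camera('top')
for k,v in templates(c,(215,335,150,420)).items(): print(k,[q for q in v if q[1]>2000])
move(.4138,.0933,.10,89)
E
```

```text
time: 28.62
position: [0.5724, -0.1314, 0.1672]
tool_rot: [0.009, 1.0, -0.0, 0.001]
ft_force: [0.7, -0.3, 0.1]
grip_width: 0.0345
grip_force: 0.0
yellow [(279, 341, 344), (282, 331, 344), (285, 331, 344), (288, 327, 344), (291, 314, 344), (294, 311, 336), (297, 313, 323)]
red [('red', 3194, [345.8, 440.5], [344.1, 441.9, 53.5, 70.9], 41.5, (169, 307, 25, 24)), ('red', 5994, [611.4, 51.7], [608.8, 51.5, 94.0, 73.3], 5.3, (297, 219, 25, 31))]
yellow []
blue []
green []
head 89.0 q6 -1.97 twist 0.0 then cm [16.29 22.19  6.66] pos [ 0.5728 -0.1314  0.1667]
```

```bash
python3 -m pendant '[{"jaw":0.4,"linear":[2.33,3.17,0],"twist":0},{"jaw":0.4,"linear":[2.33,3.17,0],"twist":0},{"jaw":0.4,"linear":[2.33,3.17,0],"twist":0},{"jaw":0.4,"linear":[2.33,3.17,0],"twist":0},{"jaw":0.4,"linear":[2.33,3.17,0],"twist":0},{"jaw":0.4,"linear":[2.33,3.17,0],"twist":0},{"jaw":0.4,"linear":[2.33,3.17,0],"twist":0},{"jaw":0.4,"linear":[0,0,3.3],"twist":0},{"jaw":0.4,"linear":[0,0,3.3],"twist":0},{"jaw":0.4,"linear":[0,0,0],"twist":0},{"jaw":0.4,"linear":[0,0,0],"twist":0},{"jaw":0.4,"linear":[0,0,0],"twist":0}]' 12
cat >> h.py <<'E'
def sidebench(col):
    c=cams.camera('side'); m=mask(c['color'],col); z=np.zeros_like(m); z[215:300,240:345]=m[215:300,240:345]
    cs=max(cv2.findContours(z,0,1)[0],key=cv2.contourArea); P=np.array([onplane(c,*q[0],.005)[:2]*1000 for q in cs],np.float32); print('side',col,cv2.minAreaRect(P))
E
python3 - <<'E'
from h import *
sidebench('blue'); sidebench('green'); c=cams.camera('top')
for k,v in templates(c,(255,335,150,420)).items(): print(k,[q for q in v if q[1]>2000])
move(.4138,.0933,.029,89)
E
```

```text
time: 29.72
position: [0.4138, 0.0934, 0.1015]
tool_rot: [0.009, 1.0, -0.0, 0.0]
ft_force: [0.2, 0.9, -0.2]
grip_width: 0.035
grip_force: 0.0
side blue ((414.9475402832031, 87.32864379882812), (67.6510238647461, 92.06343841552734), 87.61064910888672)
side green ((424.67633056640625, -53.37964630126953), (90.90689086914062, 66.83454132080078), 34.93375778198242)
red []
yellow []
blue []
green [('green', 3884, [425.1, -43.3], [417.4, -47.6, 92.1, 68.4], 33.5, (326, 279, 29, 33))]
head 89.0 q6 -1.60 twist -0.0 then cm [0.07 0.02 7.36] pos [0.4142 0.0931 0.1026]
```

Blue unmoved. Grasp, lift, turn back and measure to its seat.

```bash
python3 -m pendant '[{"jaw":0.4,"linear":[0.05,0,3],"twist":0},{"jaw":0.4,"linear":[0,0,3],"twist":0},{"jaw":0.4,"linear":[0,0,1.25],"twist":0},{"jaw":0.4,"linear":[0,0,0],"twist":0},{"jaw":0.4,"linear":[0,0,0],"twist":0},{"jaw":0,"linear":[0,0,0],"twist":0},{"jaw":0,"linear":[0,0,0],"twist":0},{"jaw":0,"linear":[0,0,0],"twist":0},{"jaw":0,"linear":[0,0,0],"twist":0},{"jaw":0,"linear":[0,0,0],"twist":0},{"jaw":0,"linear":[0,0,0],"twist":0}]' 12
python3 -m pendant '[{"jaw":0,"linear":[0,0,-3.5],"twist":0},{"jaw":0,"linear":[0,0,-4],"twist":0},{"jaw":0,"linear":[0,0,-4.1],"twist":0},{"jaw":0,"linear":[0,0,-1.2],"twist":-6},{"jaw":0,"linear":[0,0,0],"twist":0},{"jaw":0,"linear":[0,0,0],"twist":0},{"jaw":0,"linear":[0,0,0],"twist":0}]'
python3 - <<'E'
from h import *
p=SEAT['blue']-.0135*D5; p[2]=.15; move(*p,95)
E
```

```text
time: 30.78
position: [0.4127, 0.0935, 0.0294]
tool_rot: [0.009, 1.0, -0.0, 0.001]
ft_force: [0.2, -0.2, 6.9]
grip_width: 0.0139
grip_force: 12.0
time: 31.37
position: [0.411, 0.0935, 0.1556]
tool_rot: [-0.043, 0.999, 0.0, -0.001]
ft_force: [-0.4, 0.2, -1.2]
grip_width: 0.0138
grip_force: 12.0
head 94.9 q6 -1.70 twist -0.1 then cm [-17.46 -14.89   0.52] pos [0.411  0.0935 0.1556]
```

```bash
python3 -m pendant '[{"jaw":0,"linear":[-2.89,-2.48,0],"twist":0},{"jaw":0,"linear":[-2.89,-2.48,0],"twist":0},{"jaw":0,"linear":[-2.89,-2.48,0],"twist":0},{"jaw":0,"linear":[-2.89,-2.48,0],"twist":0},{"jaw":0,"linear":[-2.89,-2.48,0],"twist":0},{"jaw":0,"linear":[-2.89,-2.48,0],"twist":0},{"jaw":0,"linear":[0,0,0],"twist":0},{"jaw":0,"linear":[0,0,0],"twist":0},{"jaw":0,"linear":[0,0,0],"twist":0},{"jaw":0,"linear":[0,0,0],"twist":0}]'
python3 - <<'E'
from h import *
p=SEAT['blue']-.0143*D5; p[2]=.132; move(*p,95)
E
```

```text
time: 32.2
position: [0.5954, -0.0385, 0.1546]
tool_rot: [-0.044, 0.999, 0.001, -0.003]
ft_force: [0.1, 0.9, -1.5]
grip_width: 0.014
grip_force: 12.0
head 95.0 q6 -1.91 twist -0.0 then cm [-0.18 -0.14  2.26] pos [ 0.5954 -0.0385  0.1546]
```

```bash
python3 -m pendant '[{"jaw":0,"linear":[-0.15,-0.08,1],"twist":0},{"jaw":0,"linear":[0,0,1.2],"twist":0},{"jaw":0,"linear":[0,0,0],"twist":0},{"jaw":0,"linear":[0,0,0.4],"twist":0},{"jaw":0,"linear":[0,0,0.3],"twist":0},{"jaw":0,"linear":[0,0,0],"twist":0},{"jaw":0,"linear":[0,0,0],"twist":0}]'
python3 -c "
from h import *
p=SEAT['blue']-.0143*D5; p[2]=.1225; move(*p,95)"
```

```text
time: 32.78
position: [0.5983, -0.0398, 0.1277]
tool_rot: [-0.044, 0.999, 0.0, -0.001]
ft_force: [-2.3, 0.2, 1.4]
grip_width: 0.014
grip_force: 12.0
head 95.0 q6 -1.91 twist 0.0 then cm [0.11 0.02 0.52] pos [ 0.5983 -0.0398  0.1277]
```

```bash
python3 -m pendant '[{"jaw":0,"linear":[0.1,0,0.3],"twist":0},{"jaw":0,"linear":[0,0,0.3],"twist":0},{"jaw":0,"linear":[0,0,0],"twist":0},{"jaw":0,"linear":[0,0,0],"twist":0}]'
python3 -m pendant '[{"jaw":0,"linear":[0,0,0.3],"twist":0},{"jaw":0,"linear":[0,0,0.3],"twist":0},{"jaw":0,"linear":[0,0,0],"twist":0},{"jaw":0,"linear":[0,0,0],"twist":0}]'
python3 - <<'E'
from h import *
c=ext('blue',(225,300,305,352))
print([np.round(proj(c,board('blue',x,y,5))+np.array([.8,2.8]),1).tolist() for x,y in((43,36),(43,-36),(-53,-36),(-53,36))])
E
```

```text
time: 33.12
position: [0.5967, -0.0399, 0.1217]
tool_rot: [-0.044, 0.999, 0.0, -0.002]
ft_force: [-5.6, 1.0, 3.4]
grip_width: 0.0137
grip_force: 12.0
time: 33.45
position: [0.5964, -0.0399, 0.1154]
tool_rot: [-0.044, 0.999, 0.0, -0.002]
ft_force: [-4.9, 1.4, 3.2]
grip_width: 0.014
grip_force: 12.0
blue [(258, 340, 351), (261, 328, 350), (264, 323, 348), (267, 321, 347), (270, 318, 342), (273, 317, 321)]
[[354.8, 264.6], [346.7, 277.4], [317.8, 286.2], [326.7, 273.5]]
```

Side rows suggest blue's hole end is ~18 mm high, i.e. standing on the pin tips. Back off and look.

```bash
python3 -m pendant '[{"jaw":0,"linear":[0,0,-1],"twist":0},{"jaw":0,"linear":[0,0,-1.5],"twist":0},{"jaw":0,"linear":[0,0,0],"twist":0},{"jaw":0,"linear":[0,0,0],"twist":0},{"jaw":0,"linear":[0,0,0],"twist":0}]'
python3 - <<'E'
from h import *
print(robot.get_obs()['position'])
c=cams.camera('side'); cv2.imwrite('pics/b1s.png',c['color']); u,v=map(int,proj(c,SEAT['blue']+[0,0,.03])); u0,v0=u-40,v-33; print(u0,v0)
a=c['color'][v0:v0+66,u0:u0+80]; cv2.imwrite('pics/b1.png',cv2.resize(a,None,fx=9,fy=9,interpolation=cv2.INTER_CUBIC))
E
```

```text
time: 33.92
position: [0.5989, -0.0405, 0.1407]
tool_rot: [-0.044, 0.999, -0.0, 0.001]
ft_force: [-0.3, -0.2, -0.8]
grip_width: 0.0135
grip_force: 12.0
[ 0.59890296 -0.0405282   0.14070189]
298 231
```

View pics/b1.png

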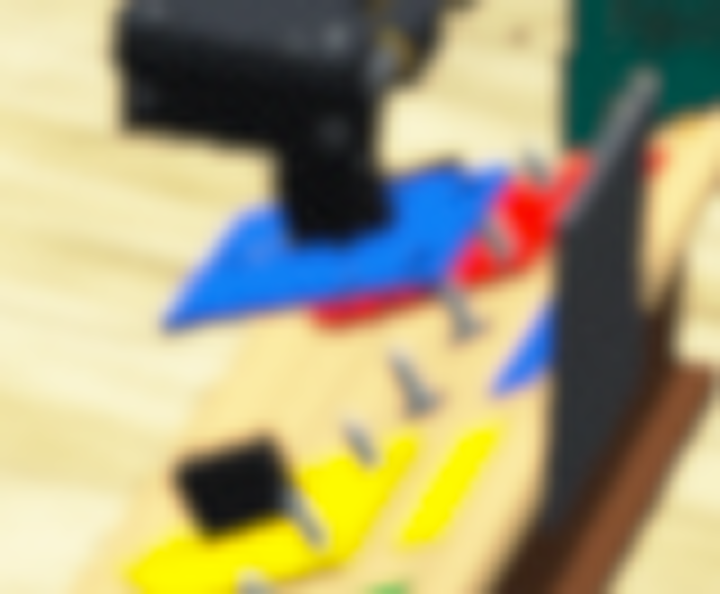

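Side crop: red and yellow hang properly with pins through; blue is tilted ~22° in the grip, near hole at crop (432,262), its pin tips at (395,350) and (450,290). Compute the offset.

Run:
```python
from h import *
c=cams.camera('side'); T=np.array([.5989,-.0405,.1407]); Y=np.array([-.0865,.9963,0])
for th in(18,22,25):
  t=np.radians(th); X=np.cos(t)*D5+np.array([0,0,np.sin(t)]); Z=np.cross(X,Y); C=T-[0,0,.006]
  g=lambda x,y,z:np.round(np.array(proj(c,C+X*x/1000+Y*y/1000+Z*z/1000))+[.8,2.8],1)
  print(th,'hole-',g(31,-23,-18),'corner hole end-',g(43,-36,-18),'tip-',g(-53,-36,-18),'hole end+',g(43,36,-18))
print('observed hole (346,260.1) corner (346.9,262.7) tip (316.3,267.4) hole end+ ~(354.5,250.0)')
print('pin tips pred',[np.round(np.array(proj(c,board('blue',31,y,22)))+[.8,2.8],1) for y in(-23,23)],'obs (341.9,269.9) (348,263.2)')
```

```text
18 hole- [344.2 263.2] corner hole end- [346.7 265.1] tip- [314.7 268.1] hole end+ [354.9 252.6]
22 hole- [344.4 262.4] corner hole end- [346.8 264.1] tip- [315.6 269.2] hole end+ [355.  251.6]
25 hole- [344.5 261.8] corner hole end- [346.9 263.3] tip- [316.2 270. ] hole end+ [355.  250.8]
observed hole (346,260.1) corner (346.9,262.7) tip (316.3,267.4) hole end+ ~(354.5,250.0)
pin tips pred [array([341.7, 271. ]), array([347. , 262.9])] obs (341.9,269.9) (348,263.2)
```

```bash
python3 -m pendant '[{"jaw":0,"linear":[0.9,0.05,0],"twist":0},{"jaw":0,"linear":[0,0,0],"twist":0},{"jaw":0,"linear":[0,0,1],"twist":0},{"jaw":0,"linear":[0,0,1],"twist":0},{"jaw":0,"linear":[0,0,0],"twist":0},{"jaw":0,"linear":[0,0,0],"twist":0},{"jaw":0,"linear":[0,0,0],"twist":0}]'
python3 - <<'E'
from h import *
p=SEAT['blue']-.0215*D5; p[2]=.114; move(*p,95)
c=ext('blue',(230,300,300,352))
E
```

```text
time: 34.6
position: [0.5894, -0.0407, 0.12]
tool_rot: [-0.044, 0.999, 0.0, -0.0]
ft_force: [0.4, -0.2, -1.7]
grip_width: 0.014
grip_force: 12.0
head 95.0 q6 -1.92 twist 0.0 then cm [-0.06  0.03  0.6 ] pos [ 0.5894 -0.0407  0.12  ]
blue [(254, 343, 349), (257, 338, 349), (260, 324, 347), (263, 320, 346), (266, 318, 343), (269, 316, 331)]
```

```bash
python3 -m pendant '[{"jaw":0,"linear":[0,0.03,0.4],"twist":0},{"jaw":0,"linear":[0,0,0.3],"twist":0},{"jaw":0,"linear":[0,0,0],"twist":0},{"jaw":0,"linear":[0,0,0],"twist":0}]'
python3 -m pendant '[{"jaw":0,"linear":[-0.15,0,0.3],"twist":0},{"jaw":0,"linear":[-0.1,0,0.2],"twist":0},{"jaw":0,"linear":[0,0,0],"twist":0},{"jaw":0,"linear":[0,0,0],"twist":0}]'
```

```text
time: 34.98
position: [0.5892, -0.0403, 0.1133]
tool_rot: [-0.044, 0.999, 0.0, -0.0]
ft_force: [0.4, -0.1, 0.0]
grip_width: 0.0141
grip_force: 12.0
time: 35.32
position: [0.5919, -0.0401, 0.1084]
tool_rot: [-0.044, 0.999, 0.0, -0.0]
ft_force: [0.4, -0.8, -1.0]
grip_width: 0.0141
grip_force: 12.0
```

```bash
python3 -m pendant '[{"jaw":0,"linear":[-0.15,0,0.3],"twist":0},{"jaw":0,"linear":[-0.1,0,0.2],"twist":0},{"jaw":0,"linear":[0,0,0],"twist":0},{"jaw":0,"linear":[0,0,0],"twist":0}]'
python3 -m pendant '[{"jaw":0,"linear":[-0.15,0,0.3],"twist":0},{"jaw":0,"linear":[-0.1,0,0.2],"twist":0},{"jaw":0,"linear":[0,0,0],"twist":0},{"jaw":0,"linear":[0,0,0],"twist":0}]'
python3 - <<'E'
from h import *
p=SEAT['blue']-.0125*D5; p[2]=.09; move(*p,95)
c=ext('blue',(230,300,300,352)); print([np.round(proj(c,board('blue',x,y,5))+np.array([.8,2.3]),1).tolist() for x,y in((43,36),(43,-36),(-53,-36),(-53,36))])
E
```

```text
time: 35.65
position: [0.5948, -0.0401, 0.1035]
tool_rot: [-0.044, 0.999, -0.0, 0.0]
ft_force: [0.7, -0.3, -1.9]
grip_width: 0.0139
grip_force: 12.0
time: 35.98
position: [0.5975, -0.0399, 0.0985]
tool_rot: [-0.044, 0.999, -0.0, 0.001]
ft_force: [2.3, -2.2, -1.7]
grip_width: 0.0137
grip_force: 12.0
head 95.0 q6 -1.91 twist -0.0 then cm [-0.15  0.03  0.85] pos [ 0.5975 -0.0399  0.0985]
blue [(263, 351, 351), (266, 340, 350), (269, 323, 348), (272, 321, 346), (275, 319, 344), (278, 317, 327)]
[[354.8, 264.1], [346.7, 276.9], [317.8, 285.7], [326.7, 273.0]]
```

Pins are in. Continue down to flat contact.

```bash
python3 -m pendant '[{"jaw":0,"linear":[-0.1,0,0.3],"twist":0},{"jaw":0,"linear":[-0.05,0,0.2],"twist":0},{"jaw":0,"linear":[0,0,0],"twist":0},{"jaw":0,"linear":[0,0,0],"twist":0}]'
python3 -m pendant '[{"jaw":0,"linear":[0,0,0.3],"twist":0},{"jaw":0,"linear":[0,0,0.2],"twist":0},{"jaw":0,"linear":[0,0,0],"twist":0},{"jaw":0,"linear":[0,0,0],"twist":0}]'
python3 - <<'E'
from h import *
c=ext('blue',(230,300,300,352))
E
```

```text
time: 36.37
position: [0.5992, -0.0399, 0.0937]
tool_rot: [-0.044, 0.999, -0.0, 0.001]
ft_force: [3.1, -1.9, -0.4]
grip_width: 0.014
grip_force: 12.0
time: 36.7
position: [0.5991, -0.0399, 0.0886]
tool_rot: [-0.044, 0.999, -0.0, 0.001]
ft_force: [4.0, -3.2, 2.2]
grip_width: 0.0138
grip_force: 12.0
blue [(266, 345, 351), (269, 343, 350), (272, 328, 348), (275, 325, 346), (278, 323, 335), (281, 322, 328)]
```

```bash
python3 -m pendant '[{"jaw":0,"linear":[0,0,0.3],"twist":0},{"jaw":0,"linear":[0,0,0.2],"twist":0},{"jaw":0,"linear":[0,0,0],"twist":0},{"jaw":0,"linear":[0,0,0],"twist":0}]'
python3 - <<'E'
from h import *
c=ext('blue',(230,300,300,352))
E
```

```text
time: 37.08
position: [0.5994, -0.04, 0.087]
tool_rot: [-0.044, 0.999, -0.001, 0.002]
ft_force: [-0.2, -1.5, 18.9]
grip_width: 0.0137
grip_force: 19.0
blue [(266, 345, 351), (269, 343, 350), (272, 328, 348), (275, 325, 346), (278, 323, 335), (281, 322, 328)]
```

```bash
python3 -m pendant '[{"jaw":0.35,"linear":[0,0,0],"twist":0},{"jaw":0.35,"linear":[0,0,0],"twist":0},{"jaw":0.35,"linear":[0,0,0],"twist":0},{"jaw":0.35,"linear":[0,0,0],"twist":0},{"jaw":0.35,"linear":[0,0,0],"twist":0}]'
python3 - <<'E'
from h import *
c=cams.camera('side'); m=mask(c['color'],'blue'); m[:, :300]=0; k,l,st,ce=cv2.connectedComponentsWithStats(m[250:300,300:380]); print([(st[i]+[300,250,0,0,0]).tolist() for i in range(1,k) if st[i][4]>20])
for r in range(274,290): q=m[r,300:352].nonzero()[0]+300; print(r,(q.min(),q.max()) if len(q) else '')
E
```

```text
time: 37.55
position: [0.5962, -0.0387, 0.0852]
tool_rot: [-0.044, 0.999, 0.001, -0.002]
ft_force: [-2.8, 0.3, 14.4]
grip_width: 0.0292
grip_force: 7.3
[[322, 265, 31, 17, 179]]
274 (np.int64(326), np.int64(346))
275 (np.int64(325), np.int64(346))
276 (np.int64(324), np.int64(344))
277 (np.int64(324), np.int64(341))
278 (np.int64(323), np.int64(335))
279 (np.int64(322), np.int64(334))
280 (np.int64(322), np.int64(331))
281 (np.int64(322), np.int64(328))
282 
283 
284 
285 
286 
287 
288 
289
```

```bash
python3 -m pendant '[{"jaw":0.35,"linear":[0,0,-1],"twist":0},{"jaw":0.35,"linear":[0,0,-3],"twist":0},{"jaw":0.4,"linear":[0,0,-4],"twist":0},{"jaw":0.4,"linear":[3.5,0,0],"twist":-5.8},{"jaw":0.4,"linear":[0,0,0],"twist":-5.8},{"jaw":0.4,"linear":[0,0,0],"twist":-5.8},{"jaw":0.4,"linear":[0,0,0],"twist":-5.8},{"jaw":0.4,"linear":[0,0,0],"twist":-5.7},{"jaw":0.4,"linear":[0,0,0],"twist":0},{"jaw":0.4,"linear":[0,0,0],"twist":0},{"jaw":0.4,"linear":[0,0,0],"twist":0}]'
python3 - <<'E'
from h import *
sidebench('green')
move(.4215,-.0452,.10,123.9)
c=cams.camera('top'); cv2.imwrite('pics/t3.png',c['color'])
for k,v in templates(c,(190,335,150,420)).items(): print(k,[q for q in v if q[1]>1000])
E
```

```text
time: 38.52
position: [0.5624, -0.042, 0.163]
tool_rot: [-0.291, 0.957, 0.001, -0.001]
ft_force: [0.8, 0.5, -1.7]
grip_width: 0.0346
grip_force: 0.0
side green ((424.1969909667969, -53.71445083618164), (92.07622528076172, 66.83454132080078), 34.93375778198242)
head 123.8 q6 -2.43 twist -0.1 then cm [11.88  7.62  6.34] pos [ 0.5627 -0.0422  0.1632]
red [('red', 3181, [345.9, 440.5], [344.1, 441.9, 53.5, 70.9], 41.5, (169, 307, 25, 24)), ('red', 2420, [621.4, 70.4], [618.3, 76.9, 48.7, 94.4], 70.5, (297, 220, 18, 29))]
yellow [('yellow', 1637, [617.3, -146.7], [626.3, -148.2, 44.3, 99.9], 68.6, (363, 214, 18, 31))]
blue []
green []
```

```bash
python3 -m pendant '[{"jaw":0.4,"linear":[2.97,1.9,0],"twist":0},{"jaw":0.4,"linear":[2.97,1.9,0],"twist":0},{"jaw":0.4,"linear":[2.97,1.9,0],"twist":0},{"jaw":0.4,"linear":[2.97,1.9,0],"twist":0},{"jaw":0.4,"linear":[0,0,3.3],"twist":0},{"jaw":0.4,"linear":[0,0,3.1],"twist":0},{"jaw":0.4,"linear":[0,0,0],"twist":0},{"jaw":0.4,"linear":[0,0,0],"twist":0},{"jaw":0.4,"linear":[0,0,0],"twist":0}]' 12
python3 - <<'E'
from h import *
sidebench('green')
move(.4215,-.0452,.029,123.9)
E
```

```text
time: 39.37
position: [0.4232, -0.046, 0.1002]
tool_rot: [-0.291, 0.957, -0.0, 0.0]
ft_force: [-0.6, -0.5, 1.2]
grip_width: 0.0346
grip_force: 0.0
side green ((424.67633056640625, -53.37964630126953), (90.90689086914062, 66.83454132080078), 34.93375778198242)
head 123.9 q6 -2.53 twist -0.0 then cm [0.14 0.21 7.16] pos [ 0.4236 -0.0461  0.1006]
```

```bash
python3 -m pendant '[{"jaw":0.4,"linear":[0.1,0.15,3],"twist":0},{"jaw":0.4,"linear":[0,0,3],"twist":0},{"jaw":0.4,"linear":[0,0,1.15],"twist":0},{"jaw":0.4,"linear":[0,0,0],"twist":0},{"jaw":0.4,"linear":[0,0,0],"twist":0},{"jaw":0,"linear":[0,0,0],"twist":0},{"jaw":0,"linear":[0,0,0],"twist":0},{"jaw":0,"linear":[0,0,0],"twist":0},{"jaw":0,"linear":[0,0,0],"twist":0},{"jaw":0,"linear":[0,0,0],"twist":0},{"jaw":0,"linear":[0,0,0],"twist":0}]' 12
python3 -m pendant '[{"jaw":0,"linear":[0,0,-3.5],"twist":0},{"jaw":0,"linear":[0,0,-4],"twist":0},{"jaw":0,"linear":[0,0,-4.1],"twist":0},{"jaw":0,"linear":[0,0,-1.2],"twist":5.8},{"jaw":0,"linear":[0,0,0],"twist":5.8},{"jaw":0,"linear":[0,0,0],"twist":5.8},{"jaw":0,"linear":[0,0,0],"twist":5.8},{"jaw":0,"linear":[0,0,0],"twist":5.8},{"jaw":0,"linear":[0,0,0],"twist":0},{"jaw":0,"linear":[0,0,0],"twist":0},{"jaw":0,"linear":[0,0,0],"twist":0}]'
python3 - <<'E'
from h import *
p=SEAT['green']-.0135*D5; p[2]=.15; move(*p,95)
c=ext('green',(220,300,240,345))
E
```

```text
time: 40.33
position: [0.4216, -0.0454, 0.0289]
tool_rot: [-0.292, 0.957, -0.001, 0.001]
ft_force: [0.0, 0.1, 6.7]
grip_width: 0.0137
grip_force: 12.0
time: 41.25
position: [0.4206, -0.045, 0.156]
tool_rot: [-0.044, 0.999, 0.0, -0.0]
ft_force: [0.2, 0.3, -0.5]
grip_width: 0.014
grip_force: 12.0
head 95.0 q6 -2.03 twist 0.0 then cm [-17.7  -18.61   0.59] pos [ 0.4206 -0.045   0.156 ]
green [(235, 261, 271), (238, 259, 294), (241, 259, 292), (244, 268, 289), (247, 278, 287), (298, 338, 340)]
```

```bash
python3 -m pendant '[{"jaw":0,"linear":[-2.53,-2.66,0],"twist":0},{"jaw":0,"linear":[-2.53,-2.66,0],"twist":0},{"jaw":0,"linear":[-2.53,-2.66,0],"twist":0},{"jaw":0,"linear":[-2.53,-2.66,0],"twist":0},{"jaw":0,"linear":[-2.53,-2.66,0],"twist":0},{"jaw":0,"linear":[-2.53,-2.66,0],"twist":0},{"jaw":0,"linear":[-2.53,-2.66,0],"twist":0},{"jaw":0,"linear":[0,0,0],"twist":0},{"jaw":0,"linear":[0,0,0],"twist":0},{"jaw":0,"linear":[0,0,0],"twist":0},{"jaw":0,"linear":[0,0,0],"twist":0}]'
python3 - <<'E'
from h import *
p=SEAT['green']-.0135*D5; p[2]=.138; d=move(*p,95)
c=ext('green',(240,320,280,335))
T=robot.get_obs()['position']; g=lambda x,y,z:np.round(np.array(proj(c,T+D5*x/1000+np.array([-.0865,.9963,0])*y/1000+[0,0,z/1000]))+[.8,2.3],1)
print('pred corners',g(43,36,-24),g(43,-36,-24),g(-53,-18,-24),g(-53,18,-24))
E
```

```text
time: 42.22
position: [0.6116, -0.2142, 0.1554]
tool_rot: [-0.043, 0.999, 0.001, -0.001]
ft_force: [-1.2, 1.0, -0.5]
grip_width: 0.0142
grip_force: 12.0
head 94.9 q6 -2.17 twist -0.1 then cm [-0.15 -0.1   1.74] pos [ 0.6116 -0.2142  0.1554]
green [(279, 295, 297), (282, 292, 331), (285, 291, 329), (288, 300, 327), (291, 301, 325), (294, 308, 324), (306, 334, 334)]
pred corners [332.  283.3] [322.  298.3] [288.6 286.7] [294.1 279.5]
```

```bash
python3 -m pendant '[{"jaw":0,"linear":[0,-0.1,1],"twist":0},{"jaw":0,"linear":[0,0,1],"twist":0},{"jaw":0,"linear":[0,0,0],"twist":0},{"jaw":0,"linear":[0,0,0.3],"twist":0},{"jaw":0,"linear":[0,0,0.3],"twist":0},{"jaw":0,"linear":[0,0,0],"twist":0},{"jaw":0,"linear":[0,0,0],"twist":0}]'
python3 -c "
from h import *
p=SEAT['green']-.0148*D5; p[2]=.1225; move(*p,95)"
```

```text
time: 42.85
position: [0.6132, -0.2165, 0.1299]
tool_rot: [-0.043, 0.999, 0.0, -0.0]
ft_force: [-0.2, 0.1, -0.5]
grip_width: 0.0138
grip_force: 12.0
head 94.9 q6 -2.17 twist -0.1 then cm [0.13 0.16 0.74] pos [ 0.6132 -0.2165  0.1299]
```

```bash
python3 -m pendant '[{"jaw":0,"linear":[0.12,0.12,0],"twist":0},{"jaw":0,"linear":[0,0,0],"twist":0},{"jaw":0,"linear":[0,0,0.3],"twist":0},{"jaw":0,"linear":[0,0,0.3],"twist":0},{"jaw":0,"linear":[0,0,0],"twist":0},{"jaw":0,"linear":[0,0,0],"twist":0}]'
python3 -m pendant '[{"jaw":0,"linear":[-0.1,0,0.2],"twist":0},{"jaw":0,"linear":[-0.05,0,0.2],"twist":0},{"jaw":0,"linear":[0,0,0],"twist":0},{"jaw":0,"linear":[0,0,0],"twist":0}]'
python3 -c "
from h import *
ext('green',(240,320,280,335))
p=SEAT['green']-.0130*D5; p[2]=.1225; move(*p,95)"
```

```text
time: 43.35
position: [0.612, -0.2155, 0.1239]
tool_rot: [-0.043, 0.999, -0.0, 0.0]
ft_force: [0.0, -0.7, -1.3]
grip_width: 0.0138
grip_force: 12.0
time: 43.68
position: [0.6139, -0.2155, 0.12]
tool_rot: [-0.043, 0.999, -0.0, 0.0]
ft_force: [1.4, -1.0, -1.2]
grip_width: 0.0142
grip_force: 12.0
green [(291, 295, 302), (294, 293, 324), (297, 291, 330), (300, 300, 328), (303, 302, 326), (306, 308, 334), (309, 320, 322)]
head 94.9 q6 -2.17 twist -0.1 then cm [ 0.02  0.06 -0.24] pos [ 0.6139 -0.2155  0.1201]
```

Engaged without force. Continue as before.

```bash
python3 -m pendant '[{"jaw":0,"linear":[0,0.05,0.3],"twist":0},{"jaw":0,"linear":[0,0,0.3],"twist":0},{"jaw":0,"linear":[0,0,0.3],"twist":0},{"jaw":0,"linear":[0,0,0],"twist":0},{"jaw":0,"linear":[0,0,0],"twist":0}]'
python3 -m pendant '[{"jaw":0,"linear":[0,0,0.3],"twist":0},{"jaw":0,"linear":[0,0,0.3],"twist":0},{"jaw":0,"linear":[0,0,0.3],"twist":0},{"jaw":0,"linear":[0,0,0],"twist":0},{"jaw":0,"linear":[0,0,0],"twist":0}]'
python3 - <<'E'
from h import *
c=ext('green',(250,330,280,330)); print([np.round(proj(c,board('green',x,y,5))+np.array([.8,2.3]),1).tolist() for x,y in((43,36),(43,-36),(-53,-18),(-53,18))])
E
```

```text
time: 44.15
position: [0.614, -0.2153, 0.1109]
tool_rot: [-0.043, 0.999, -0.0, 0.001]
ft_force: [2.9, -1.6, -1.0]
grip_width: 0.0134
grip_force: 12.0
time: 44.57
position: [0.6128, -0.2149, 0.1014]
tool_rot: [-0.043, 0.999, 0.0, -0.001]
ft_force: [-0.1, -3.4, -0.8]
grip_width: 0.0139
grip_force: 12.0
green [(298, 318, 329), (301, 319, 329), (304, 296, 328), (307, 294, 326), (310, 304, 324)]
[[333.9, 297.2], [324.2, 312.6], [296.0, 317.2], [301.3, 309.5]]
```

```bash
python3 -m pendant '[{"jaw":0,"linear":[0,0,0.3],"twist":0},{"jaw":0,"linear":[0,0,0.3],"twist":0},{"jaw":0,"linear":[0,0,0.3],"twist":0},{"jaw":0,"linear":[0,0,0],"twist":0},{"jaw":0,"linear":[0,0,0],"twist":0}]'
python3 -m pendant '[{"jaw":0,"linear":[0,0,0.25],"twist":0},{"jaw":0,"linear":[0,0,0.25],"twist":0},{"jaw":0,"linear":[0,0,0],"twist":0},{"jaw":0,"linear":[0,0,0],"twist":0}]'
python3 - <<'E'
from h import *
c=ext('green',(250,330,280,330))
E
```

```text
time: 45.03
position: [0.6131, -0.2147, 0.0925]
tool_rot: [-0.043, 0.999, 0.0, -0.0]
ft_force: [-0.0, -3.4, -0.8]
grip_width: 0.0143
grip_force: 12.0
time: 45.37
position: [0.6136, -0.2148, 0.089]
tool_rot: [-0.043, 0.999, -0.0, 0.0]
ft_force: [-0.9, -2.9, 6.1]
grip_width: 0.014
grip_force: 12.0
green [(301, 319, 329), (304, 321, 328), (307, 307, 326), (310, 301, 324), (313, 299, 317)]
```

```bash
python3 -m pendant '[{"jaw":0,"linear":[0,0,0.2],"twist":0},{"jaw":0,"linear":[0,0,0],"twist":0},{"jaw":0,"linear":[0,0,0],"twist":0}]'
python3 -m pendant '[{"jaw":0.35,"linear":[0,0,0],"twist":0},{"jaw":0.35,"linear":[0,0,0],"twist":0},{"jaw":0.35,"linear":[0,0,0],"twist":0},{"jaw":0.35,"linear":[0,0,0],"twist":0},{"jaw":0.35,"linear":[0,0,-1],"twist":0},{"jaw":0.35,"linear":[0,0,-3],"twist":0},{"jaw":0.4,"linear":[0,0,-4],"twist":0},{"jaw":0.6,"linear":[4,0,-2],"twist":0},{"jaw":0.6,"linear":[4,0,0],"twist":0},{"jaw":0.6,"linear":[4,0,0],"twist":0},{"jaw":0.6,"linear":[4,0,0],"twist":0},{"jaw":0.6,"linear":[4,0,0],"twist":0}]'
python3 -m pendant '[{"jaw":0.6,"linear":[1,-4,0],"twist":0},{"jaw":0.6,"linear":[1,-4,0],"twist":0},{"jaw":0.6,"linear":[1,-4,0],"twist":0},{"jaw":0.6,"linear":[1,-4,0],"twist":0},{"jaw":0.6,"linear":[0,-4,0],"twist":0},{"jaw":0.6,"linear":[0,-4,0],"twist":0},{"jaw":0.6,"linear":[0,0,0],"twist":0},{"jaw":0.6,"linear":[0,0,0],"twist":0}]'
python3 - <<'E'
from h import *
c=ext('green',(250,330,280,330)); s=cams.camera('side'); t=cams.camera('top')
print(robot.get_obs()['position'])
for k,v in templates(t,(212,335,150,420)).items(): print(k,[q for q in v if q[1]>1000])
a=cv2.resize(t['color'][180:300,285:485],(800,480),interpolation=cv2.INTER_CUBIC); cv2.imwrite('pics/t4.png',a)
T=cloud(t)
# plate flatness: height above board plane of plate pixels, by color
for k in SEAT:
  for xb,yb in((-45 if k!='green' else -40,0),(-10,25),(10,-25),(38,0)):
    u,v=map(int,np.round(proj(t,board(k,xb,yb,5)))); print(k,xb,yb,((np.nanmedian(T[v-1:v+2,u-1:u+2].reshape(-1,3),0)-SEAT[k])@n_*1000).round(1),end=' | ')
  print()
E
```

```text
time: 45.67
position: [0.6139, -0.2147, 0.0881]
tool_rot: [-0.043, 0.999, -0.0, 0.001]
ft_force: [-3.1, -1.3, 10.8]
grip_width: 0.0139
grip_force: 12.0
time: 46.67
position: [0.4152, -0.2306, 0.1849]
tool_rot: [-0.043, 0.999, 0.0, 0.0]
ft_force: [0.0, -0.6, 0.3]
grip_width: 0.0508
grip_force: 0.0
time: 47.33
position: [0.3974, -0.4759, 0.1842]
tool_rot: [-0.041, 0.999, 0.0, 0.0]
ft_force: [0.5, 0.7, 0.5]
grip_width: 0.0523
grip_force: 0.0
green [(301, 319, 329), (304, 321, 328), (307, 308, 326), (310, 301, 324), (313, 299, 317)]
[ 0.39729972 -0.47198772  0.18412498]
red [('red', 3208, [345.7, 440.4], [344.0, 442.1, 54.1, 70.5], 38.7, (169, 307, 25, 24)), ('red', 5973, [611.1, 51.7], [608.6, 51.4, 93.8, 72.8], 5.8, (297, 219, 25, 31))]
yellow [('yellow', 5596, [632.4, -130.7], [626.5, -129.4, 94.7, 74.5], 0.0, (356, 214, 25, 31))]
blue [('blue', 6173, [615.0, -39.9], [614.9, -40.4, 93.7, 71.7], 4.9, (327, 217, 25, 32))]
green [('green', 3480, [640.0, -220.0], [633.1, -221.8, 68.1, 95.5], 89.1, (387, 212, 23, 31))]
red -45 0 5.1 | red -10 25 3.1 | red 10 -25 4.1 | red 38 0 3.4 | 
blue -45 0 7.6 | blue -10 25 5.6 | blue 10 -25 4.0 | blue 38 0 2.9 | 
yellow -45 0 4.7 | yellow -10 25 2.5 | yellow 10 -25 2.2 | yellow 38 0 5.0 | 
green -40 0 5.9 | green -10 25 5.0 | green 10 -25 7.5 | green 38 0 7.3 |
```

View pics/t4.png

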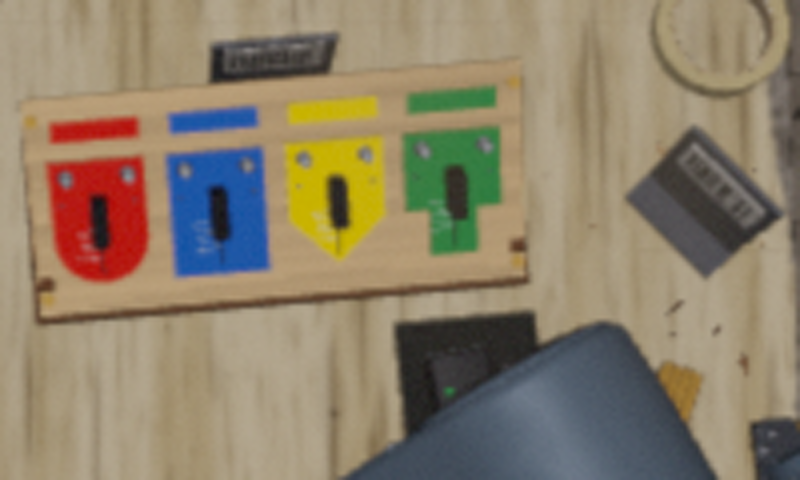

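All four hang with pins visible through both holes: red (98,220), blue (218,213), yellow (336,195), green (455,190) in the crop; order stand at (705,200), rack label (270,55). Move the arm aside to measure flatness, the scanner, mat and labels.

```bash
python3 -m pendant '[{"jaw":0.6,"linear":[0,4,0],"twist":0},{"jaw":0.6,"linear":[0,4,0],"twist":0},{"jaw":0.6,"linear":[0,4,0],"twist":0},{"jaw":0.6,"linear":[0,4,0],"twist":0},{"jaw":0.6,"linear":[0,4,0],"twist":0},{"jaw":0.6,"linear":[0,4,0],"twist":0},{"jaw":0.6,"linear":[0,4,0],"twist":0},{"jaw":0.6,"linear":[0,4,0],"twist":0},{"jaw":0.6,"linear":[0,4,0],"twist":0},{"jaw":0.6,"linear":[0,4,0],"twist":0},{"jaw":0.6,"linear":[0,4,0],"twist":0},{"jaw":0.6,"linear":[0,4,0],"twist":0}]'
python3 -m pendant '[{"jaw":0.6,"linear":[0,4,0],"twist":0},{"jaw":0.6,"linear":[0,4,0],"twist":0},{"jaw":0.6,"linear":[0,4,0],"twist":0},{"jaw":0.6,"linear":[0,4,0],"twist":0},{"jaw":0.6,"linear":[0,0,0],"twist":0}]'
python3 - <<'E'
from h import *
t=cams.camera('top'); T=cloud(t); im=t['color']; cv2.imwrite('pics/t5.png',im); np.save('T5.npy',T)
for k in SEAT:
  m=mask(im,k); z=np.zeros_like(m); z[212:252,290:418]=m[212:252,290:418]; P=T[z>0]; P=P[~np.isnan(P).any(1)]-SEAT[k]; x,y,n=(P@np.array([xs_,ys_,n_]).T*1000).T
  ok=(n>-5)&(n<15)&(x<45); A=np.c_[x,y,np.ones_like(x)][ok]; print(k,ok.sum(),np.linalg.lstsq(A,n[ok],rcond=None)[0].round(3),'x range',x[ok].min().round(1),x[ok].max().round(1))
hsv=cv2.cvtColor(im,cv2.COLOR_BGR2HSV); g=im.max(2)
# mat: dark region
m=np.zeros((480,640),np.uint8); m[250:335,375:435]=(g[250:335,375:435]<45); 
cs=max(cv2.findContours(m,0,1)[0],key=cv2.contourArea); P=np.array([onplane(t,*q[0],.004)[:2]*1000 for q in cs],np.float32); print('mat',cv2.minAreaRect(P))
# scanner by depth: z>0.015 in mat region
Z=T[...,2]; m2=np.zeros((480,640),np.uint8); m2[250:335,380:432]=np.nan_to_num(Z[250:335,380:432])>.018
cs=max(cv2.findContours(m2,0,1)[0],key=cv2.contourArea); P=np.array([onplane(t,*q[0],.034)[:2]*1000 for q in cs],np.float32); print('scanner depth',cv2.minAreaRect(P),cv2.boundingRect(cs))
# grey grip by colour: bright low-sat
m3=np.zeros((480,640),np.uint8); m3[255:330,388:425]=((g>90)&(hsv[...,1]<60))[255:330,388:425]
cs=max(cv2.findContours(m3,0,1)[0],key=cv2.contourArea); P=np.array([onplane(t,*q[0],.034)[:2]*1000 for q in cs],np.float32); print('grip',cv2.minAreaRect(P),cv2.boundingRect(cs))
mo=cv2.inRange(hsv,(5,150,120),(18,255,255)); mo[:255]=0;mo[330:]=0;mo[:,:388]=0;mo[:,425:]=0; v,u=np.nonzero(mo); print('button',u.mean(),v.mean(),onplane(t,u.mean(),v.mean(),.036).round(4))
E
```

```text
time: 48.48
position: [0.3544, 0.0071, 0.185]
tool_rot: [-0.043, 0.999, 0.0, -0.0]
ft_force: [1.3, 0.4, -0.8]
grip_width: 0.0523
grip_force: 0.0
time: 48.9
position: [0.3392, 0.1701, 0.1851]
tool_rot: [-0.049, 0.999, 0.001, -0.0]
ft_force: [0.4, -1.4, 0.3]
grip_width: 0.052
grip_force: 0.0
red 574 [0.   0.01 5.37] x range -54.8 43.1
blue 587 [0.006 0.009 5.294] x range -56.5 39.2
yellow 524 [-4.000e-03 -3.000e-03  5.263e+00] x range -52.0 42.0
green 399 [9.000e-03 3.000e-03 5.055e+00] x range -54.8 39.9
mat ((434.13525390625, -236.91464233398438), (190.6689453125, 101.8863296508789), 5.416048049926758)
scanner depth ((429.722412109375, -230.00872802734375), (150.77313232421875, 47.531734466552734), 11.48414134979248) (391, 267, 22, 51)
grip ((403.9779052734375, -233.2107391357422), (97.19346618652344, 29.73824691772461), 10.03912353515625) (397, 284, 16, 34)
button 402.15384615384613 285.53846153846155 [ 0.4477 -0.2267  0.036 ]
```

All four plates measure 5.1–5.4 mm above the board, no tilt: home. Now the labels.

Run:
```python
from h import *
t=cams.camera('top'); im=t['color']; T=np.load('T5.npy'); g=im.max(2); hsv=cv2.cvtColor(im,cv2.COLOR_BGR2HSV)
for name,(y0,y1,x0,x1),zmin,zl,ztop in(('order',(205,255,435,490),.03,.11,.153),('rack',(185,203,330,375),.125,.162,.195)):
  S=T[y0:y1,x0:x1]; m=(np.nan_to_num(S[...,2])>zmin)&(g[y0:y1,x0:x1]<235); 
  n,l,st,ce=cv2.connectedComponentsWithStats(m.astype(np.uint8)); i=1+np.argmax(st[1:,4]); m=l==i
  P=S[m]; P=P[P[:,2]<ztop+.01]; print(name,len(P),'z',P[:,2].min().round(3),P[:,2].max().round(3))
  c0=P[:,:2].mean(0); e,v=np.linalg.eigh(np.cov((P[:,:2]-c0).T)); d=v[:,1]; nrm=v[:,0]*np.sign(v[0,0]); s=(P[:,:2]-c0)@d
  print(' mean',c0.round(4),'into heading',np.degrees(np.arctan2(nrm[1],nrm[0])).round(1),'extent',(s.min()*1000).round(1),(s.max()*1000).round(1),'thick std',np.sqrt(e[0])*1000,'centre',(c0+d*(s.min()+s.max())/2).round(4))
  # white label pixels -> ray to estimated vertical plane
  w=np.zeros(g.shape,np.uint8); w[y0:y1,x0:x1]=((g[y0:y1,x0:x1]>95)&(hsv[y0:y1,x0:x1,1]<50))
  n,l,st,ce=cv2.connectedComponentsWithStats(w); j=[k for k in range(1,n) if st[k][4]>8]; print('white',[(st[k].tolist(),ce[k].round(1).tolist()) for k in j])
  # dark contour top edge
  dk=np.zeros(g.shape,np.uint8); dk[y0:y1,x0:x1]=(hsv[y0:y1,x0:x1,1]<45)*1
  cs=max(cv2.findContours(dk,0,1)[0],key=cv2.contourArea); r=cv2.minAreaRect(cs); print(' dark px rect',r,cv2.boxPoints(r).round(1).tolist())
  for p in cv2.boxPoints(r): print('   ',onplane(t,*p,ztop)[:2].round(4),onplane(t,*p,.008)[:2].round(4))
a=cv2.resize(im[180:260,325:485],(800,400),interpolation=cv2.INTER_CUBIC); cv2.imwrite('pics/lab.png',a)
```

```text
order 467 z 0.03 0.16
 mean [ 0.6132 -0.4005] into heading -46.4 extent -44.3 44.4 thick std 1.7323584569748942 centre [ 0.6131 -0.4005]
white [([477, 205, 13, 30, 155], [482.3, 221.3]), ([455, 216, 21, 20, 78], [466.1, 225.4]), ([483, 240, 7, 15, 58], [486.5, 246.7])]
 dark px rect ((460.5000305175781, 230.5), (31.11269760131836, 25.45584487915039), 45.0) [[440.5, 228.5], [458.5, 210.5], [480.5, 232.5], [462.5, 250.5]]
    [ 0.5965 -0.3225] [ 0.6275 -0.3517]
    [ 0.6486 -0.3749] [ 0.6845 -0.409 ]
    [ 0.5852 -0.4341] [ 0.6151 -0.4737]
    [ 0.5337 -0.3817] [ 0.5589 -0.4165]
rack 267 z 0.125 0.201
 mean [ 0.6954 -0.0749] into heading 5.0 extent -45.7 44.2 thick std 2.1348476569488213 centre [ 0.6954 -0.0756]
white [([351, 188, 18, 4, 29], [359.4, 189.1]), ([338, 190, 9, 2, 9], [342.0, 190.1])]
 dark px rect ((352.9958801269531, 193.45492553710938), (9.23464584350586, 30.8726863861084), 84.80557250976562) [[337.20001220703125, 190.3000030517578], [368.0, 187.5], [368.79998779296875, 196.6999969482422], [338.0, 199.5]]
    [ 0.6959 -0.0311] [ 0.7493 -0.0339]
    [ 0.7039 -0.1166] [ 0.7583 -0.13  ]
    [ 0.6775 -0.1187] [ 0.7287 -0.1323]
    [ 0.6695 -0.0334] [ 0.7196 -0.0365]
```

View pics/lab.png

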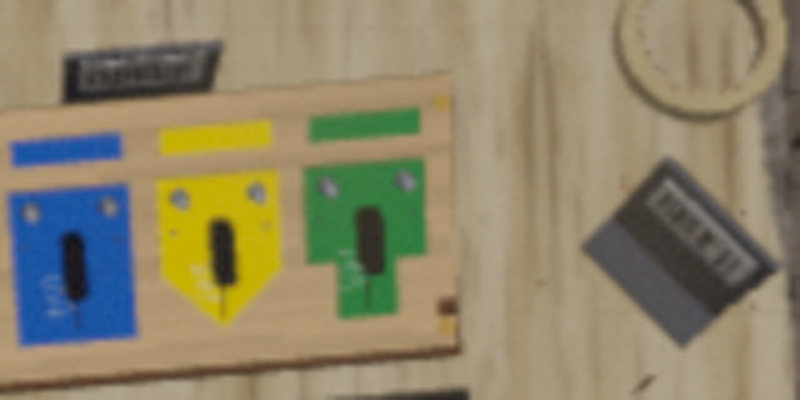

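Crop: rack label plate (140,70), order stand (685,250) with its label facing lower-left; plates all seated. Labels: order (0.613,-0.4005), heading −46.4°; rack (0.6955,-0.0752), heading 5°. Go for the scanner.

```bash
python3 -m pendant '[{"jaw":0.6,"linear":[0,0,0],"twist":-5},{"jaw":0.6,"linear":[0,0,0],"twist":0},{"jaw":0.6,"linear":[0,0,0],"twist":0},{"jaw":0.6,"linear":[0,0,0],"twist":0}]' 35
python3 -c "
from h import *
move(.4272,-.2298,.10,100)"
```

```text
time: 49.33
position: [0.3428, 0.1624, 0.1847]
tool_rot: [-0.084, 0.996, -0.0, -0.0]
ft_force: [0.7, 0.0, 0.6]
grip_width: 0.0519
grip_force: 0.0
head 99.7 q6 -1.59 twist -0.3 then cm [ -1.51 -40.09   8.47] pos [0.3428 0.1624 0.1847]
```

```bash
python3 -m pendant '[{"jaw":0.6,"linear":[-0.15,-4,0],"twist":-0.3},{"jaw":0.6,"linear":[-0.15,-4,0],"twist":0},{"jaw":0.6,"linear":[-0.15,-4,0],"twist":0},{"jaw":0.6,"linear":[-0.15,-4,0],"twist":0},{"jaw":0.6,"linear":[-0.15,-4,0],"twist":0},{"jaw":0.6,"linear":[-0.15,-4,0],"twist":0},{"jaw":0.6,"linear":[-0.15,-4,0],"twist":0},{"jaw":0.6,"linear":[-0.15,-4,0],"twist":0},{"jaw":0.6,"linear":[-0.15,-4,0],"twist":0},{"jaw":0.6,"linear":[-0.15,-4,0],"twist":0},{"jaw":0.6,"linear":[0,0,4],"twist":0},{"jaw":0.6,"linear":[0,0,4],"twist":0}]' 35
python3 -m pendant '[{"jaw":0.6,"linear":[0,0,0],"twist":0},{"jaw":0.6,"linear":[0,0,0],"twist":0},{"jaw":0.6,"linear":[0,0,0],"twist":0},{"jaw":0.6,"linear":[0,0,0],"twist":0}]'
python3 - <<'E'
from h import *
move(.4272,-.2298,.025,100)
c=cams.camera('side'); h=cv2.cvtColor(c['color'],cv2.COLOR_BGR2HSV); m=cv2.inRange(h,(5,150,120),(18,255,255)); v,u=np.nonzero(m[285:330,215:285]); print('button side',len(u),u.mean()+215,v.mean()+285)
i=cv2.imread('pics/side0.png'); h=cv2.cvtColor(i,cv2.COLOR_BGR2HSV); m=cv2.inRange(h,(5,150,120),(18,255,255)); v,u=np.nonzero(m[285:330,215:285]); print('at start',len(u),u.mean()+215,v.mean()+285)
E
```

```text
time: 50.33
position: [0.4305, -0.2336, 0.1056]
tool_rot: [-0.085, 0.996, -0.004, 0.004]
ft_force: [-0.8, 0.5, -0.8]
grip_width: 0.0525
grip_force: 0.0
time: 50.67
position: [0.4292, -0.2283, 0.1072]
tool_rot: [-0.089, 0.996, -0.002, 0.002]
ft_force: [0.3, -0.0, 0.1]
grip_width: 0.0525
grip_force: 0.0
head 100.2 q6 -2.47 twist 0.2 then cm [ 0.25 -0.08  8.22] pos [ 0.4292 -0.2283  0.1072]
button side 11 253.9090909090909 303.8181818181818
at start 11 253.9090909090909 303.8181818181818
```

```bash
python3 -m pendant '[{"jaw":0.6,"linear":[0.2,-0.08,3.5],"twist":0.2},{"jaw":0.6,"linear":[0,0,3],"twist":0},{"jaw":0.6,"linear":[0,0,1.2],"twist":0},{"jaw":0.6,"linear":[0,0,0.5],"twist":0},{"jaw":0.6,"linear":[0,0,0],"twist":0},{"jaw":0.6,"linear":[0,0,0],"twist":0},{"jaw":0,"linear":[0,0,0],"twist":0},{"jaw":0,"linear":[0,0,0],"twist":0},{"jaw":0,"linear":[0,0,0],"twist":0},{"jaw":0,"linear":[0,0,0],"twist":0},{"jaw":0,"linear":[0,0,0],"twist":0},{"jaw":0,"linear":[0,0,0],"twist":0}]' 35
python3 -m pendant '[{"jaw":0,"linear":[0,0,-0.5],"twist":0},{"jaw":0,"linear":[0,0,-2],"twist":0},{"jaw":0,"linear":[0,0,-4],"twist":0},{"jaw":0,"linear":[0,0,-2.6],"twist":0},{"jaw":0,"linear":[0,0,0],"twist":6.27},{"jaw":0,"linear":[0,0,0],"twist":6.27},{"jaw":0,"linear":[0,0,0],"twist":6.27},{"jaw":0,"linear":[0,0,0],"twist":6.27},{"jaw":0,"linear":[0,0,0],"twist":6.27},{"jaw":0,"linear":[0,0,0],"twist":6.27},{"jaw":0,"linear":[0,0,0],"twist":6.27},{"jaw":0,"linear":[0,0,0],"twist":6.27}]'
python3 -m pendant '[{"jaw":0,"linear":[0,0,0],"twist":6.2},{"jaw":0,"linear":[0,0,0],"twist":0},{"jaw":0,"linear":[0,0,0],"twist":0},{"jaw":0,"linear":[0,0,0],"twist":0}]'
python3 - <<'E'
from h import *
move(.4911,-.2723,.113,43.6)
E
```

```text
time: 51.72
position: [0.4271, -0.2294, 0.0234]
tool_rot: [-0.087, 0.996, -0.001, 0.001]
ft_force: [0.6, -0.4, 6.2]
grip_width: 0.0317
grip_force: 35.0
time: 52.72
position: [0.4257, -0.2281, 0.1135]
tool_rot: [0.346, 0.938, 0.0, -0.001]
ft_force: [0.6, -0.8, -1.9]
grip_width: 0.032
grip_force: 35.0
time: 53.05
position: [0.4261, -0.2285, 0.1136]
tool_rot: [0.393, 0.92, 0.0, -0.0]
ft_force: [0.7, -0.7, -1.5]
grip_width: 0.0316
grip_force: 35.0
head 43.8 q6 -1.49 twist 0.2 then cm [-7.66  1.68  0.06] pos [ 0.4261 -0.2285  0.1136]
```

```bash
python3 -m pendant '[{"jaw":0,"linear":[-2.55,0.56,0.07],"twist":0.2},{"jaw":0,"linear":[-2.55,0.56,0.06],"twist":0},{"jaw":0,"linear":[-2.55,0.56,0],"twist":0},{"jaw":0,"linear":[0,0,0],"twist":0},{"jaw":0,"linear":[0,0,0],"twist":0},{"jaw":0,"linear":[0,0,0],"twist":0},{"jaw":0,"linear":[0,0,0],"twist":0}]'
python3 - <<'E'
from h import *
move(.4911,-.2723,.112,43.6)
t=cams.camera('top'); T=cloud(t); s=cams.camera('side'); S=cloud(s)
# head front points in side cloud, near expected window
w=np.array([.4856,-.2665,.110])+.085*np.array([.6896,-.7242,0]); print('window exp',w,'px',proj(s,w),proj(t,w))
d=np.array([.6896,-.7242,0]); l=np.array([.7242,.6896,0])
for nm,Q in(('top',T),('side',S)):
  P=Q.reshape(-1,3); P=P[~np.isnan(P).any(1)]-w; a,b,z=P@d,P@l,P[:,2]; k=(a>-.05)&(a<.02)&(abs(b)<.045)&(abs(z)<.03); print(nm,k.sum(),'fwd max',np.percentile(a[k],98).round(4) if k.sum() else '', 'lat',np.percentile(b[k],[3,97]).round(4) if k.sum() else '','z',np.percentile(z[k],[3,97]).round(4) if k.sum() else '')
  for lo,hi in((-.045,-.025),(-.025,-.005)):
    q=k&(a>lo)&(a<hi)&(z>0); print('  top z at fwd',lo,np.median(z[q]).round(4) if q.sum() else '',q.sum())
E
```

```text
time: 53.63
position: [0.4898, -0.2714, 0.112]
tool_rot: [0.395, 0.919, 0.0, -0.001]
ft_force: [-0.0, -0.1, -2.0]
grip_width: 0.0315
grip_force: 35.0
head 43.5 q6 -1.46 twist -0.1 then cm [-0.15  0.03 -0.  ] pos [ 0.4898 -0.2714  0.112 ]
window exp [ 0.544216 -0.328057  0.11    ] px (np.float64(263.99348072990244), np.float64(308.97377599527886)) (np.float64(440.10375123012614), np.float64(249.41873555937488))
top 0 fwd max  lat  z 
  top z at fwd -0.045  0
  top z at fwd -0.025  0
side 440 fwd max 0.0066 lat [-0.0225  0.0212] z [-0.0143  0.0193]
  top z at fwd -0.045 0.0165 82
  top z at fwd -0.025 0.0161 96
```

Scanner sits level (top heights equal fore/aft), centred. Small correction and hold > 2 s.

```bash
python3 -m pendant '[{"jaw":0,"linear":[-0.12,0,0],"twist":-0.1},{"jaw":0,"linear":[0,0,0],"twist":0},{"jaw":0,"linear":[0,0,0],"twist":0},{"jaw":0,"linear":[0,0,0],"twist":0},{"jaw":0,"linear":[0,0,0],"twist":0},{"jaw":0,"linear":[0,0,0],"twist":0},{"jaw":0,"linear":[0,0,0],"twist":0},{"jaw":0,"linear":[0,0,0],"twist":0},{"jaw":0,"linear":[0,0,0],"twist":0},{"jaw":0,"linear":[0,0,0],"twist":0},{"jaw":0,"linear":[0,0,0],"twist":0},{"jaw":0,"linear":[0,0,0],"twist":0}]'
python3 -m pendant '[{"jaw":0,"linear":[0,0,0],"twist":0},{"jaw":0,"linear":[0,0,0],"twist":0},{"jaw":0,"linear":[0,0,0],"twist":0},{"jaw":0,"linear":[0,0,0],"twist":0},{"jaw":0,"linear":[0,0,0],"twist":0},{"jaw":0,"linear":[0,0,0],"twist":0},{"jaw":0,"linear":[0,0,0],"twist":0},{"jaw":0,"linear":[0,0,0],"twist":0},{"jaw":0,"linear":[0,0,0],"twist":0},{"jaw":0,"linear":[0,0,0],"twist":0},{"jaw":0,"linear":[0,0,0],"twist":0},{"jaw":0,"linear":[0,0,0],"twist":0}]'
python3 -m pendant '[{"jaw":0,"linear":[0,0,0],"twist":0},{"jaw":0,"linear":[0,0,0],"twist":0},{"jaw":0,"linear":[0,0,0],"twist":0},{"jaw":0,"linear":[0,0,0],"twist":0},{"jaw":0,"linear":[0,0,0],"twist":0},{"jaw":0,"linear":[0,0,0],"twist":0},{"jaw":0,"linear":[0,0,0],"twist":0},{"jaw":0,"linear":[0,0,0],"twist":0},{"jaw":0,"linear":[0,0,0],"twist":0},{"jaw":0,"linear":[0,0,0],"twist":0},{"jaw":0,"linear":[0,0,0],"twist":0},{"jaw":0,"linear":[0,0,0],"twist":0}]'
python3 - <<'E'
from h import *
move(.4911,-.2723,.112,43.6)
move(.5192,-.0906,.164,95)
E
```

```text
time: 54.73
position: [0.4921, -0.2735, 0.1124]
tool_rot: [0.394, 0.919, -0.0, -0.0]
ft_force: [-0.2, 0.5, -0.6]
grip_width: 0.0315
grip_force: 35.0
time: 55.73
position: [0.4921, -0.2735, 0.1124]
tool_rot: [0.394, 0.919, -0.0, 0.0]
ft_force: [0.3, -0.1, -2.0]
grip_width: 0.0319
grip_force: 35.0
time: 56.73
position: [0.492, -0.2735, 0.1124]
tool_rot: [0.394, 0.919, -0.0, -0.0]
ft_force: [-0.5, -0.2, -2.1]
grip_width: 0.0318
grip_force: 35.0
head 43.5 q6 -1.47 twist -0.1 then cm [0.15 0.02 0.04] pos [ 0.492  -0.2735  0.1124]
head 43.5 q6 -1.47 twist -51.5 then cm [-4.3  17.99 -5.16] pos [ 0.492  -0.2735  0.1124]
```

```bash
python3 -m pendant '[{"jaw":0,"linear":[2,0,-2.6],"twist":0},{"jaw":0,"linear":[2,0,-2.6],"twist":0},{"jaw":0,"linear":[0,0,0],"twist":-6.44},{"jaw":0,"linear":[0,0,0],"twist":-6.44},{"jaw":0,"linear":[0,0,0],"twist":-6.44},{"jaw":0,"linear":[0,0,0],"twist":-6.44},{"jaw":0,"linear":[0,0,0],"twist":-6.44},{"jaw":0,"linear":[0,0,0],"twist":-6.44},{"jaw":0,"linear":[0,0,0],"twist":-6.44},{"jaw":0,"linear":[0,0,0],"twist":-6.44},{"jaw":0,"linear":[0,0,0],"twist":0},{"jaw":0,"linear":[0,0,0],"twist":0}]'
python3 -m pendant '[{"jaw":0,"linear":[0,0,0],"twist":0},{"jaw":0,"linear":[0,0,0],"twist":0}]'
python3 - <<'E'
from h import *
move(.5192,-.0906,.164,95)
E
```

```text
time: 57.73
position: [0.4645, -0.2445, 0.1644]
tool_rot: [-0.043, 0.999, 0.0, -0.0]
ft_force: [-0.2, -0.4, -1.9]
grip_width: 0.0322
grip_force: 35.0
time: 57.9
position: [0.4645, -0.2445, 0.1644]
tool_rot: [-0.043, 0.999, 0.0, -0.0]
ft_force: [0.1, -0.7, -0.9]
grip_width: 0.0315
grip_force: 35.0
head 95.0 q6 -2.36 twist -0.0 then cm [-6.79 14.86  0.04] pos [ 0.4645 -0.2445  0.1644]
```

```bash
python3 -m pendant '[{"jaw":0,"linear":[-1.6,3.65,0],"twist":0},{"jaw":0,"linear":[-1.6,3.65,0],"twist":0},{"jaw":0,"linear":[-1.6,3.65,0],"twist":0},{"jaw":0,"linear":[-1.6,3.65,0],"twist":0},{"jaw":0,"linear":[0,0,0],"twist":0},{"jaw":0,"linear":[0,0,0],"twist":0},{"jaw":0,"linear":[0,0,0],"twist":0},{"jaw":0,"linear":[0,0,0],"twist":0},{"jaw":0,"linear":[0,0,0],"twist":0}]'
python3 - <<'E'
from h import *
move(.5192,-.0906,.1634,95)
w=np.array([.5112,-.0913,.162])+.085*D5; S=cloud(cams.camera('side')); l=np.array([-.0865,.9963,0])
P=S.reshape(-1,3); P=P[~np.isnan(P).any(1)]-w; a,b,z=P@D5,P@l,P[:,2]; k=(a>-.06)&(a<.03)&(abs(b)<.05)&(abs(z)<.03); print(k.sum(),np.percentile(a[k],98),np.percentile(b[k],[3,97]))
for lo in(-.05,-.03,-.01): q=k&(a>lo)&(a<lo+.02)&(z>0.005); print(np.median(z[q]).round(4) if q.sum() else '',q.sum())
E
```

```text
time: 58.65
position: [0.5152, -0.0949, 0.1644]
tool_rot: [-0.043, 0.999, -0.0, 0.0]
ft_force: [0.5, -0.1, -2.4]
grip_width: 0.0318
grip_force: 35.0
head 94.9 q6 -2.05 twist -0.1 then cm [-0.44  0.39  0.1 ] pos [ 0.5152 -0.0949  0.1644]
426 0.0007705300714630689 [-0.03247881  0.01047526]
0.0157 80
0.0159 88
0.0136 62
```

```bash
python3 -m pendant '[{"jaw":0,"linear":[-0.4,0.38,0.08],"twist":0},{"jaw":0,"linear":[0,0,0],"twist":0},{"jaw":0,"linear":[0,0,0],"twist":0},{"jaw":0,"linear":[0,0,0],"twist":0},{"jaw":0,"linear":[0,0,0],"twist":0},{"jaw":0,"linear":[0,0,0],"twist":0},{"jaw":0,"linear":[0,0,0],"twist":0},{"jaw":0,"linear":[0,0,0],"twist":0},{"jaw":0,"linear":[0,0,0],"twist":0},{"jaw":0,"linear":[0,0,0],"twist":0},{"jaw":0,"linear":[0,0,0],"twist":0},{"jaw":0,"linear":[0,0,0],"twist":0}]'
python3 -m pendant '[{"jaw":0,"linear":[0,0,0],"twist":0},{"jaw":0,"linear":[0,0,0],"twist":0},{"jaw":0,"linear":[0,0,0],"twist":0},{"jaw":0,"linear":[0,0,0],"twist":0},{"jaw":0,"linear":[0,0,0],"twist":0},{"jaw":0,"linear":[0,0,0],"twist":0},{"jaw":0,"linear":[0,0,0],"twist":0},{"jaw":0,"linear":[0,0,0],"twist":0},{"jaw":0,"linear":[0,0,0],"twist":0},{"jaw":0,"linear":[0,0,0],"twist":0},{"jaw":0,"linear":[0,0,0],"twist":0},{"jaw":0,"linear":[0,0,0],"twist":0}]'
python3 -m pendant '[{"jaw":0,"linear":[0,0,0],"twist":0},{"jaw":0,"linear":[0,0,0],"twist":0},{"jaw":0,"linear":[0,0,0],"twist":0},{"jaw":0,"linear":[0,0,0],"twist":0},{"jaw":0,"linear":[0,0,0],"twist":0},{"jaw":0,"linear":[0,0,0],"twist":0},{"jaw":0,"linear":[0,0,0],"twist":0},{"jaw":0,"linear":[0,0,0],"twist":0},{"jaw":0,"linear":[0,0,0],"twist":0},{"jaw":0,"linear":[0,0,0],"twist":0},{"jaw":0,"linear":[0,0,0],"twist":0},{"jaw":0,"linear":[0,0,0],"twist":0}]'
python3 - <<'E'
from h import *
move(.5192,-.0906,.1634,95)
a=np.radians(5.2); o=np.array([.4345,-.2369])+.0*headv(5.2)   # mat centre (top)
for gx in(8,):
  t=o+np.array([gx/1000-.010,0])@np.array([headv(5.2),[0,0]]); print(t); move(*t,.10,95.2)
E
```

```text
time: 59.7
position: [0.519, -0.0893, 0.1636]
tool_rot: [-0.044, 0.999, 0.0, -0.0]
ft_force: [0.5, 0.7, 0.3]
grip_width: 0.0315
grip_force: 35.0
time: 60.7
position: [0.5191, -0.0893, 0.1636]
tool_rot: [-0.044, 0.999, -0.0, 0.0]
ft_force: [-0.5, -0.7, -1.5]
grip_width: 0.0317
grip_force: 35.0
time: 61.7
position: [0.519, -0.0893, 0.1636]
tool_rot: [-0.044, 0.999, -0.0, 0.0]
ft_force: [0.0, 0.1, -1.8]
grip_width: 0.0318
grip_force: 35.0
head 95.1 q6 -2.04 twist 0.1 then cm [-0.   -0.13  0.02] pos [ 0.519  -0.0893  0.1636]
[ 0.43250823 -0.23708127]
head 95.1 q6 -2.04 twist -0.1 then cm [  9.96 -13.93   6.36] pos [ 0.519  -0.0893  0.1636]
```

```bash
python3 -m pendant '[{"jaw":0,"linear":[2.4,-3.3,0],"twist":0},{"jaw":0,"linear":[2.4,-3.3,0],"twist":0},{"jaw":0,"linear":[2.4,-3.3,0],"twist":0},{"jaw":0,"linear":[2.3,-3.9,0],"twist":0},{"jaw":0,"linear":[0,0,3],"twist":0},{"jaw":0,"linear":[0,0,3],"twist":0},{"jaw":0,"linear":[0,0,0],"twist":0},{"jaw":0,"linear":[0,0,0],"twist":0},{"jaw":0,"linear":[0,0,0],"twist":0},{"jaw":0,"linear":[0,0,0],"twist":0}]'
python3 -c "
from h import *
move(.4375,-.2366,.026,95.2)"
```

```text
time: 62.53
position: [0.4393, -0.2321, 0.1051]
tool_rot: [-0.045, 0.999, -0.001, 0.001]
ft_force: [0.2, -0.2, -1.5]
grip_width: 0.0317
grip_force: 35.0
head 95.1 q6 -2.37 twist -0.1 then cm [ 0.24 -0.42  7.91] pos [ 0.4393 -0.2321  0.1051]
```

```bash
python3 -m pendant '[{"jaw":0,"linear":[0.2,-0.42,2],"twist":0},{"jaw":0,"linear":[0,0,3],"twist":0},{"jaw":0,"linear":[0,0,2],"twist":0},{"jaw":0,"linear":[0,0,0.5],"twist":0},{"jaw":0,"linear":[0,0,0.4],"twist":0},{"jaw":0,"linear":[0,0,0.2],"twist":0},{"jaw":0,"linear":[0,0,0],"twist":0},{"jaw":0,"linear":[0,0,0],"twist":0}]'
python3 -c "
from h import *
move(.4375,-.2366,.0245,95.2)"
```

```text
time: 63.2
position: [0.4373, -0.2367, 0.0238]
tool_rot: [-0.044, 0.999, -0.001, 0.001]
ft_force: [0.4, 0.6, -0.5]
grip_width: 0.032
grip_force: 35.0
head 95.1 q6 -2.38 twist -0.1 then cm [-0.02  0.01 -0.07] pos [ 0.4373 -0.2367  0.0238]
```

```bash
python3 -m pendant '[{"jaw":0,"linear":[0,0,0.08],"twist":0},{"jaw":0,"linear":[0,0,0],"twist":0},{"jaw":0.6,"linear":[0,0,0],"twist":0},{"jaw":0.6,"linear":[0,0,0],"twist":0},{"jaw":0.6,"linear":[0,0,0],"twist":0},{"jaw":0.6,"linear":[0,0,0],"twist":0},{"jaw":0.6,"linear":[0,0,-1],"twist":0},{"jaw":0.6,"linear":[0,0,-3],"twist":0},{"jaw":0.6,"linear":[0,0,-4],"twist":0},{"jaw":0.6,"linear":[0,0,-4],"twist":0},{"jaw":0.6,"linear":[0,0,-4],"twist":0},{"jaw":0.6,"linear":[1,4,0],"twist":0}]'
python3 -m pendant '[{"jaw":0.6,"linear":[1,4,0],"twist":0},{"jaw":0.6,"linear":[1,4,0],"twist":0},{"jaw":0.6,"linear":[1,4,0],"twist":0},{"jaw":0.6,"linear":[1,4,0],"twist":0},{"jaw":0.6,"linear":[0,4,0],"twist":0},{"jaw":0.6,"linear":[0,4,0],"twist":0},{"jaw":0.6,"linear":[0,4,0],"twist":0},{"jaw":0.6,"linear":[0,4,0],"twist":0},{"jaw":0.6,"linear":[0,4,0],"twist":0},{"jaw":0.6,"linear":[0,4,0],"twist":0},{"jaw":0.6,"linear":[0,0,0],"twist":0},{"jaw":0.6,"linear":[0,0,0],"twist":0}]'
python3 - <<'E'
from h import *
t=cams.camera('top'); T=cloud(t); im=t['color']; g=im.max(2); hsv=cv2.cvtColor(im,cv2.COLOR_BGR2HSV)
for k in SEAT:
  m=mask(im,k); z=np.zeros_like(m); z[212:252,290:418]=m[212:252,290:418]; P=T[z>0]; P=P[~np.isnan(P).any(1)]-SEAT[k]; x,y,n=(P@np.array([xs_,ys_,n_]).T*1000).T
  ok=(n>-5)&(n<15)&(x<45); A=np.c_[x,y,np.ones_like(x)][ok]; print(k,ok.sum(),np.linalg.lstsq(A,n[ok],rcond=None)[0].round(3))
Z=T[...,2]
for nm,(y0,y1,x0,x1),a in(('scanner',(250,335,380,432),.018),):
  m2=np.zeros((480,640),np.uint8); m2[y0:y1,x0:x1]=np.nan_to_num(Z[y0:y1,x0:x1])>a
  cs=max(cv2.findContours(m2,0,1)[0],key=cv2.contourArea); P=np.array([onplane(t,*q[0],.034)[:2]*1000 for q in cs],np.float32); print(nm,cv2.minAreaRect(P),'z',np.nanpercentile(Z[m2>0],[10,50,95]))
m=np.zeros((480,640),np.uint8); m[250:335,375:435]=(g[250:335,375:435]<45)
cs=max(cv2.findContours(m,0,1)[0],key=cv2.contourArea); P=np.array([onplane(t,*q[0],.004)[:2]*1000 for q in cs],np.float32); print('mat',cv2.minAreaRect(P))
i0=cv2.imread('pics/top0.png'); d=cv2.absdiff(im,i0).max(2); d[:255]=0;d[335:]=0; b=(d>50).astype(np.uint8); n,l,st,ce=cv2.connectedComponentsWithStats(b); print('changed',[(st[i].tolist()) for i in range(1,n) if st[i][4]>25])
E
```

```text
time: 64.2
position: [0.432, -0.2072, 0.19]
tool_rot: [-0.043, 0.999, -0.01, 0.01]
ft_force: [2.2, -1.2, -0.1]
grip_width: 0.0523
grip_force: 0.0
time: 65.2
position: [0.347, 0.1997, 0.1822]
tool_rot: [-0.047, 0.999, -0.0, 0.0]
ft_force: [0.1, -0.4, 1.1]
grip_width: 0.0523
grip_force: 0.0
red 571 [5.000e-03 3.000e-03 5.367e+00]
blue 593 [ 4.000e-03 -2.000e-03  5.279e+00]
yellow 525 [0.00e+00 2.00e-03 5.17e+00]
green 401 [2.000e-03 8.000e-03 5.215e+00]
scanner ((438.94451904296875, -233.61184692382812), (150.8352508544922, 48.36903762817383), 4.968484401702881) z [0.02700038 0.03538057 0.04405379]
mat ((433.6823425292969, -236.2354736328125), (190.92990112304688, 101.8210220336914), 5.440927982330322)
changed [[204, 272, 104, 63, 4246], [324, 278, 32, 35, 585], [397, 280, 14, 20, 114], [403, 314, 10, 4, 32]]
```

```bash
python3 -c "
from rig import robot
print(robot.hand_in())"
```

```text
the job is handed in; nothing more can be done
None
```

The job is handed in at about 65 s: all four templates measured flat on their own-coloured pins, the scanner was held for over 2 s at the order label and then the rack label, and it was laid back right way up on the middle of its mat, with the small red template and the other things left where they were.

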